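Clear the sample station's bed with the brush and load the vials

ROBOT

A 6-joint arm with a two-finger parallel gripper is mounted at the origin on the work surface. World frame = base frame: x ahead of the robot, y to its left, z up, the work surface at z = 0. Lengths are in m, angles in rad, forces in N, time in s.
With the tool pointing down it reaches from about 0.425 to 0.95 m from the base axis. Payload 3.5 kg.
Tool frame: the origin (TCP) lies on the centre line of the jaws, within the pads' length; the fingertips stand 19 mm ahead of it and the grasp point (between the pads) is the TCP; z points along the fingers, y is the line along which they close (so a half turn about z gives the same grasp; the last joint's range is limited). The gripper opens to 85 mm and grips with 20 to 120 N. Pads are 22 mm wide; open, the fingers measure 114 mm over their backs; the gripper's body (76 mm by 85 mm) begins 54 mm behind the grasp point. The pads swing forward as they close: fully open they stand 13 mm farther back than shut.
Start: joints at [1.015, 0.286, 1.577, -0, 1.279, -0.15], TCP at [0.266, 0.62, 0.25] pointing down, gripper open.
Joint ranges: [-2.77, 2.77], [-0.9, 2.22], [0.21, 2.48], [-1.53, 4.67], [0.24, 2.81], [-2.84, 2.84]. Speed limits (rad/s): [2.79, 2.79, 3.14, 3.14, 3.14, 3.14].

INTERFACE

Orientations are given as a unit quaternion [x, y, z, w].
In Python, from plant import ctrl, imaging gives the robot as it stands. The module is installed in compiled form; this text tells all that it offers.
- The arm moves only by the shell command python3 -m handwheel 'ROWS' [OPENING] [FORCE]. ROWS is JSON, one flat list of numbers, 6 for each row, row after row: the shift along the world's x, y, z in units of 150 mm (1.0 is 150 mm), then the turn, a rotation vector about the world's x, y, z in units of 90 degrees (1.0 is 90 degrees). In form: [tx, ty, tz, rx, ry, rz, tx, ty, tz, rx, ry, rz, ...]. A call has 1 to 5 rows; each row shifts and turns the commanded pose from where the row before left it; what a row does not reach is not made up. A row lasts 1/12 s, in which the tool goes at most 41.7 mm and 7.16 degrees, less where a joint would pass 70% of its speed; a pose out of reach is approached as far as the arm can. A call with a number of a shift or a turn outside -1 to 1 is refused whole. A call with a gripper value outside its range is refused whole. OPENING is the opening, from 0 (shut) to 1 (fully open), set as the call begins (- or left out, the last holds). The fingers move at their own pace and stop on an object; FORCE is the grip in N (left out, the last holds). Time passes only in rows, so rows that do not move let the fingers close. It gives the time, the measured TCP pose, the force, the opening and the grip force at its end, in the units of the state.
- ctrl.get_state(): the state, without advancing time (a new reading comes with each control period).
- imaging.read_camera(name): name is "side" or "top"; returns (picture, depth): 384x512x3 uint8, blue, green, red; 384x512 float32, m along the optical axis (not along the pixel's ray), 0 where there is no reading.
- imaging.get_calibration(name): a dict with "fovy" (degrees; the focal length in pixels is half the picture's height over the tangent of half this angle, whatever the lens; pixels are square), "cx", "cy" (the principal point, pixels), "distortion" ([k1, k2, p1, p2, k3] as OpenCV has them; the pictures are not rectified), "R" (3x3) and "t" (3): a world point X has camera coordinates R X + t. Camera axes: x right, y down, z forward; pixel columns grow to the right and rows downward; lengths in m; the calibration is good to about 2 mm. A picture is of the moment at which its call begins. get_calibration takes no time and is no camera call.
- ctrl.sign_off(): hands the job in; it is judged then, once.
The state is a dict: "time": time; "qpos": joint angles; "dq": joint speeds; "joint_efforts": joint torques, N m; "eef_pos": TCP position; "tcp_rot": TCP orientation; "contact_force": force on the tool from outside, world axes, zero at the start; "wrist_torque": the same for the moment, N m; "opening": opening from 0.0 (shut) to 1.0 (fully open); "finger_force": force on a finger pad.
Only numpy, scipy, OpenCV 4.12 (cv2) and the standard library are available. Lean on these libraries where they do the work, as an engineer would, in place of code of your own. Each camera call takes 0.05 s, during which the arm holds its last target. There are 200 camera calls.

TASK

Get the sample station ready for its next run: swing its guard door wide open, sweep every piece of scrap off the bed into the tray in front with the bench brush (the scrap must not be touched by the gripper), and stand the brush back on its pad. With the bed clear, move all the waiting vials from the bench rack into holes of the station's block, fully down, and only then close the door fully. Leave the other things on the bench where they are.

Things in the scene. Friction and masses are not known exactly. Their poses are not given: they have to be found in the camera images.
- station: fixed white sample station. Origin: at bench height under the bed's middle; -x is its front. Flat bed at z = 65 mm, x -100 (open edge, door) to +100 (vial block, 34 high, to x 150), y -101 to +101 between clear side guards 6 thick with tops at z = 118. In front, joined on: open blue scrap tray, x -228 to -100, y as the bed, floor z = 6, rims z = 62. No wall behind the block
- door (a joint): hinge of the station's clear guard door: 0 closed across the bed's front edge, grows to 1.75 rad as the free end swings forward (station -x) over the tray. Panel 200 mm wide, 6 mm thick, from z = 67 to 117 mm. Vertical hinge axis at station x = -104, y = -100 mm, with light friction (0.12 N m): it stays where it is left; no latch
- door_handle (a point): middle of the part to grip of the door's handle: an upright black round post, 16 mm across, standing 45 mm proud of the door's top edge (z 115 to 160 mm), this point at z = 142 mm, 180 mm from the hinge axis. It can be pinched from above, from any side
- brush: the bench brush, 120 g, stands on its bristles. Origin: centre of the bristles' flat underside; z up through the handle. Stiff (rigid) dark bristle block 20 (x) x 100 (y) mm, 30 high; wooden back 28 x 102 mm from z = 30 to 46; upright flat wooden handle 16 (x) x 36 (y) mm from z = 46 to 114 mm: pinch it across x from above
- pad: the brush's place: black rubber pad 60 (x) x 140 (y) mm, 5 mm thick, fixed to the bench. Origin: centre of its underside. The brush starts on its middle, roughly the same way round
- rack: white bench rack for vials, fixed, 50 (x) x 180 (y) mm, 34 high, four round holes at y = -67.5, -22.5, 22.5, 67.5 mm, 27 mm across, their floors at z = 6 mm. Origin: centre of its underside
- block_mid (a point): middle of the top face of the station's aluminium vial block (station x = 125, y = 0, z = 99 mm). Along the block, in the station's y, are four round holes at -69, -23, +23 and +69 mm from this point, 27 mm across, 28 mm deep (floors at z = 71 mm), rims chamfered 3 mm; all empty at the start. The axes are the station's
- vial0: capped amber glass vial, 22 mm across, 66 mm high, with a crimp cap 20 mm across on top (75 mm in all), 30 g. Origin: centre of its underside, z up. It waits upright in a hole of the bench rack; may be absent
- vial1: capped amber glass vial, 22 mm across, 66 mm high, with a crimp cap 20 mm across on top (75 mm in all), 30 g. Origin: centre of its underside, z up. It waits upright in a hole of the bench rack; may be absent
- vial2: capped amber glass vial, 22 mm across, 66 mm high, with a crimp cap 20 mm across on top (75 mm in all), 30 g. Origin: centre of its underside, z up. It waits upright in a hole of the bench rack; may be absent
- vial3: capped amber glass vial, 22 mm across, 66 mm high, with a crimp cap 20 mm across on top (75 mm in all), 30 g. Origin: centre of its underside, z up. It waits upright in a hole of the bench rack; may be absent
- scrap0: scrap on the station's bed: block 28 x 20 mm, 16 high, 18 g. Origin: centre of its underside (may tumble). May be absent
- scrap1: scrap on the station's bed: block 22 x 22 mm, 18 high, 18 g. Origin: centre of its underside (may tumble). May be absent
- scrap2: scrap on the station's bed: rubber plug 24 mm across, 15 high, 18 g. Origin: centre of its underside (may tumble). May be absent
- scrap3: scrap on the station's bed: half of a test piece, 38 x 22 mm, 14 high, 18 g. Origin: centre of its underside (may tumble). May be absent
- scrap4: scrap on the station's bed: L-shaped offcut 30 x 28 mm, 15 high, 18 g. Origin: centre of its underside (may tumble). May be absent
- scrap5: scrap on the station's bed: rubber stopper with flange, 26 mm across, 18 high, 18 g. Origin: centre of its underside (may tumble). May be absent
- jar: bystander, to be left alone: clear jar with red cap, 72 mm across, 110 high. Origin: underside centre
- bottle: bystander, to be left alone: amber bottle, 60 mm across, 150 high. Origin: underside centre
- beaker: bystander, to be left alone: glass beaker, 64 mm across, 75 high. Origin: underside centre
- spatula: bystander, to be left alone: steel spatula 170 mm long, lying. Origin: middle of its length, roughly
- marker: bystander, to be left alone: black marker 134 mm long, 14 thick, lying. Origin: middle, underside
- tipbox: bystander, to be left alone: grey box 70 x 100 mm, 45 high. Origin: underside centre
- weight: bystander, to be left alone: brass weight, 28 mm across, 30 high. Origin: underside centre

How it is judged:
By the outcome, as a careful person would: the job done as asked, in the order asked, and still so for the second after the job is handed in, with the robot touching nothing.
Of scrap0, scrap1, scrap2, scrap3, scrap4, scrap5 only 3 to 6 are there at a start; the rules pass over those that are not, and their reading is None.
Of vial0, vial1, vial2, vial3 only 2 to 4 are there at a start; the rules pass over those that are not, and their reading is None.
At some moment in a run one of scrap0, scrap1, scrap2, scrap3, scrap4, scrap5 may be knocked a few centimetres aside while the robot is not near it.
It also fails if it takes over 210 s, if anything falls off the work surface, if the arm or the gripper's body presses on something with over 40 N, if the wrist force passes 120 N, or if a joint passes its speed limit or range.

## Working session

There is one attempt and no reset: what is moved stays moved. The work goes in short steps, Python scripts to look and compute and a shell command to move; the robot and the scene stay as the last step left them, time stands still between calls to the robot, and variables do not carry over. Pictures are saved under pics/ and viewed, at most 14 in all, crops included, and the job is handed in when it is done.

```bash
mkdir -p pics
cat > h.py <<'E'
import numpy as np, cv2
from plant import ctrl, imaging
def cam(n):
    p,d=imaging.read_camera(n); c=imaging.get_calibration(n)
    f=192/np.tan(np.radians(c["fovy"])/2)
    K=np.array([[f,0,c["cx"]],[0,f,c["cy"]],[0,0,1]])
    return p,d,(K,np.array(c["distortion"],float),np.array(c["R"]),np.array(c["t"]))
def ray(uv,C):
    K,D,R,t=C
    n=cv2.undistortPoints(np.array(uv,float).reshape(-1,1,2),K,D).reshape(-1,2)
    return -R.T@t, np.c_[n,np.ones(len(n))]@R
def onz(uv,C,z):
    o,d=ray(uv,C); return o+d*((z-o[2])/d[:,2])[:,None]
def cloud(d,C):
    v,u=np.mgrid[:384,:512]; o,r=ray(np.c_[u.ravel(),v.ravel()],C)
    return (o+r*d.reshape(-1,1)).reshape(384,512,3)
def proj(X,C):
    K,D,R,t=C
    return cv2.projectPoints(np.array(X,float).reshape(-1,1,3),cv2.Rodrigues(R)[0],t,K,D)[0].reshape(-1,2)
E
python3 - <<'E'
from h import *
for n in("top","side"):
    p,d,C=cam(n); cv2.imwrite(f"pics/{n}0.png",cv2.resize(p,(800,600),interpolation=cv2.INTER_CUBIC)); np.savez(f"{n}0.npz",p=p,d=d)
    K,D,R,t=C; print(n,K[0,0],D,-R.T@t,R[2])
s=ctrl.get_state();print(s)
E
```

```text
top 386.5674554284921 [-0.02712696  0.          0.          0.          0.        ] [0.37378549 0.01181822 1.19197606] [ 0.16576919  0.00210731 -0.98616233]
side 414.2241909578317 [-0.04178422  0.          0.          0.          0.        ] [-0.06256846 -0.88147141  0.73767826] [ 0.49246549  0.70986203 -0.50356096]
{'time': 0.1, 'qpos': array([ 1.01499167e+00,  2.87105361e-01,  1.57802723e+00, -1.34060792e-05,
        1.27859317e+00, -1.50001081e-01]), 'dq': array([-0.00019492, -0.00059729, -0.00376138,  0.00051032,  0.00029804,
       -0.00025118]), 'joint_efforts': array([ 1.17273466e-03, -4.07292938e+01, -2.93701547e+01, -1.93190685e-04,
        3.36241115e-03, -8.88818107e-06]), 'eef_pos': array([0.26614355, 0.61971742, 0.24906842]), 'tcp_rot': array([ 2.01510424e-01,  9.79485789e-01, -1.00304582e-03, -3.62605236e-04]), 'contact_force': array([ 0.10573499,  0.75913259, -0.14114009]), 'wrist_torque': array([-7.23837362e-05,  6.08836442e-03,  2.09259859e-02]), 'finger_force': 0.0, 'opening': 1.001274116014571}
```

View pics/top0.png

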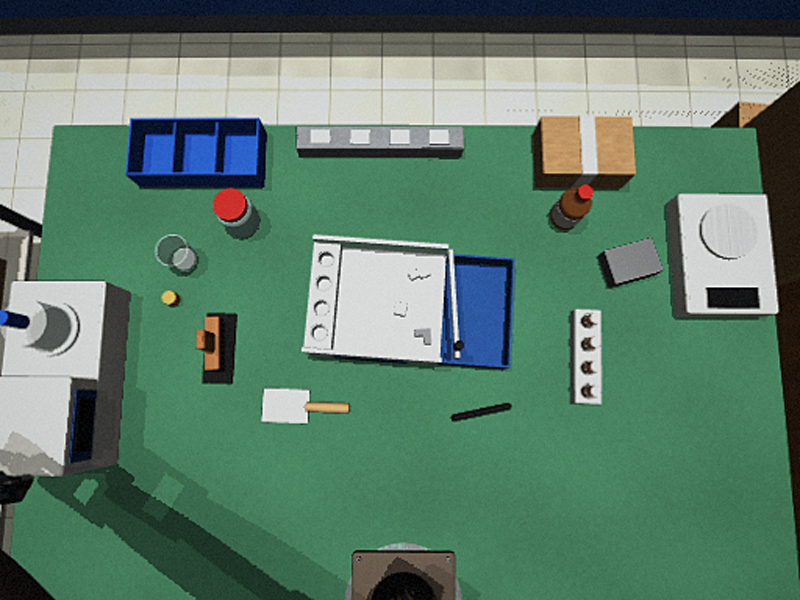

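View pics/side0.png

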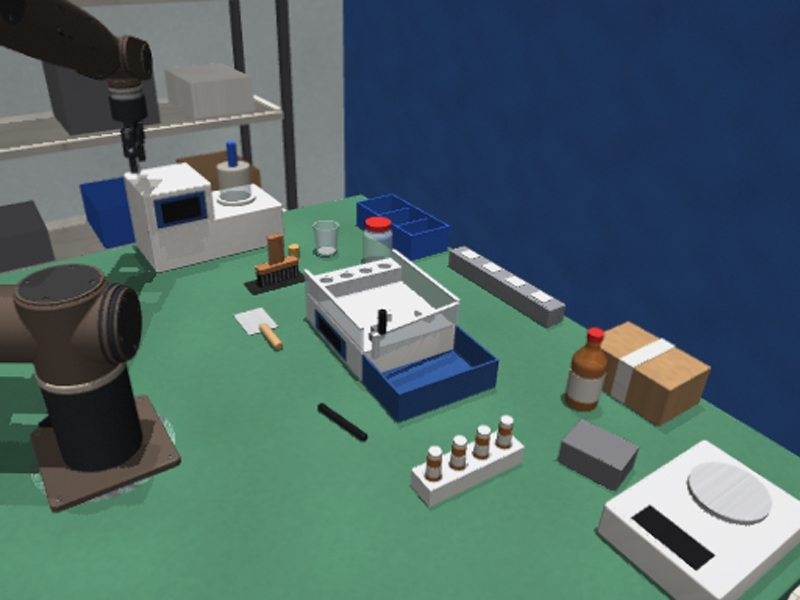

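Run:
```python
from h import *
Z=np.load("top0.npz");p,d=Z["p"],Z["d"]
c=imaging.get_calibration("top");f=192/np.tan(np.radians(c["fovy"])/2)
C=(np.array([[f,0,c["cx"]],[0,f,c["cy"]],[0,0,1]]),np.array(c["distortion"],float),np.array(c["R"]),np.array(c["t"]))
X=cloud(d,C);z=X[...,2]
print("bench z",np.median(z[280:300,150:350]),np.std(z[280:300,150:350]))
hsv=cv2.cvtColor(p,cv2.COLOR_BGR2HSV)
def rect(m,name):
    n,l,s,ce=cv2.connectedComponentsWithStats(m.astype(np.uint8))
    for i in range(1,n):
        if s[i,4]<25: continue
        P=X[l==i]; r=cv2.minAreaRect((P[:,:2]*1000).astype(np.float32))
        print(name,"px",ce[i].round(),s[i,4],"c",np.round(r[0],1),"sz",np.round(r[1],1),"ang",round(r[2],1),"z",np.median(P[:,2]).round(4))
roi=np.zeros_like(z,bool);roi[145:260,80:400]=1
rect(roi&(abs(z-.099)<.005),"blocktop")
rect(roi&(abs(z-.118)<.006),"guards")
rect(roi&(z>.072)&(z<.09),"scrap")
rect(roi&(abs(z-.062)<.004)&(hsv[...,0]>100)&(hsv[...,1]>120),"tray")
rect((abs(z-.034)<.006)&roi&(hsv[...,1]<60),"rack")
rect(roi&(hsv[...,1]>110)&(hsv[...,0]<20)&(z>.03),"wood")
rect(roi&(hsv[...,2]<45)&(z<.02),"black")
cv2.imwrite("pics/c1.png",cv2.resize(p[140:245,185:340],(775,525),interpolation=cv2.INTER_CUBIC))
```

```text
bench z -0.0007428379120244522 0.07532076521163557
blocktop px [206. 188.] 905 c [567.5 149.3] sz [ 55.9 201.1] ang 84.5 z 0.098
guards px [243. 154.] 267 c [662.2  44.4] sz [247.7   9.5] ang 85.9 z 0.1171
guards px [290. 189.] 173 c [563.3 -89.3] sz [167.4   8.3] ang 3.1 z 0.1161
guards px [128. 217.] 75 c [480.7 366.6] sz [34.  15.2] ang 3.5 z 0.117
guards px [237. 227.] 269 c [454.9  58.3] sz [248.7   8.4] ang 85.9 z 0.117
scrap px [251. 159.] 114 c [653.3  18.3] sz [202.2  16. ] ang 87.9 z 0.0806
scrap px [269. 174.] 79 c [613.3 -28.4] sz [21.5 38. ] ang 18.9 z 0.0781
scrap px [256. 197.] 60 c [543.1   6.7] sz [21.1 21.5] ang 76.0 z 0.0823
scrap px [380. 203.] 36 c [ 526.6 -355.3] sz [17.1 16.3] ang 38.0 z 0.08
scrap px [271. 214.] 74 c [493.1 -34.1] sz [26.7 29.1] ang 0.3 z 0.0799
scrap px [134. 219.] 29 c [480.6 359.2] sz [ 7.6 34.9] ang 84.0 z 0.0804
scrap px [380. 219.] 35 c [ 480.8 -353.4] sz [14.7 17.4] ang 89.1 z 0.0804
scrap px [380. 234.] 40 c [ 437.5 -350. ] sz [17.8 17.9] ang 80.6 z 0.08
scrap px [380. 250.] 43 c [ 392.1 -348.6] sz [17.8 19.3] ang 57.3 z 0.0801
tray px [304. 164.] 36 c [ 647.9 -133.2] sz [75.3  5. ] ang 86.4 z 0.0614
tray px [327. 176.] 57 c [ 603.5 -207.6] sz [90.1 25.6] ang 11.9 z 0.0611
tray px [326. 210.] 30 c [ 510.1 -201.2] sz [ 4.3 62.4] ang 88.6 z 0.0613
rack px [375. 228.] 623 c [ 459.6 -352.7] sz [ 49.7 180.7] ang 88.8 z 0.0331
wood px [134. 219.] 394 c [481.6 364.6] sz [101.8  26.9] ang 2.5 z 0.0513
black px [386. 174.] 37 c [ 630.6 -400.9] sz [67.6  4. ] ang 16.4 z 0.0123
black px [143. 225.] 484 c [476.  362.4] sz [ 57.9 134.5] ang 89.0 z 0.004
```

View pics/c1.png

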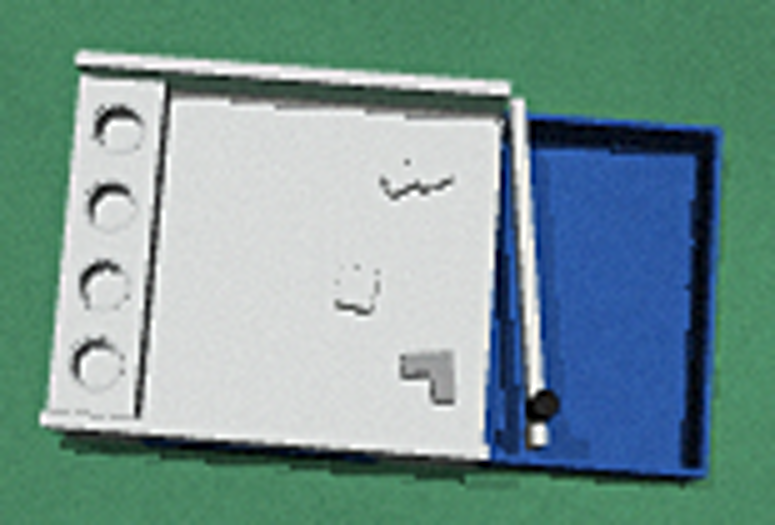

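```bash
cat >> h.py <<'E'
def calib(n):
    c=imaging.get_calibration(n); f=192/np.tan(np.radians(c["fovy"])/2)
    return np.array([[f,0,c["cx"]],[0,f,c["cy"]],[0,0,1]]),np.array(c["distortion"],float),np.array(c["R"]),np.array(c["t"])
E
python3 - <<'E'
from h import *
T=calib("top");S=calib("side")
Z=np.load("top0.npz");p,d=Z["p"],Z["d"];X=cloud(d,T)
cr=np.array([[121,128],[111,207],[104,285],[98,364]])/5+[185,140]-.4
H=onz(cr,T,.099)*1000;print("holes",H.round(1).tolist()); print("mid",H.mean(0),"angle",np.degrees(np.arctan2(*(H[0]-H[3])[1::-1])),np.linalg.norm(H[0]-H[3]))
# tray outer corners at rim z .062
tc=np.array([[722,130],[708,478]])/5+[185,140]-.4
print("tray",onz(tc,T,.062)*1000)
# guards' centre lines fitted by depth cloud
z=X[...,2]
for lo,hi in((.64,.68),(.44,.475)):
    m=(abs(z-.118)<.006)&(X[...,0]>lo)&(X[...,0]<hi)&(X[...,1]>-.09)&(X[...,1]<.2)
    P=X[m]*1000;a=np.polyfit(P[:,1],P[:,0],1);print("guard x=",a, P[:,1].min(),P[:,1].max())
m=(z>.125)&(X[...,0]>.4)&(X[...,0]<.62)&(X[...,1]<-.05)&(X[...,1]>-.14);print("handle",m.sum(),np.median(X[m],0)*1000,X[m].min(0),X[m].max(0))
m=(abs(z-.117)<.004)&(X[...,0]>.45)&(X[...,0]<.645)&(X[...,1]<-.07)&(X[...,1]>-.12);P=X[m]*1000
print("door y=",np.polyfit(P[:,0],P[:,1],1),P[:,0].min(),P[:,0].max())
# handle in both views (top of post z .16)
print("handle top",onz([[293.2,219.9]],T,.160)*1000, "side",onz([[382*.64,311*.64]],S,.160)*1000)
hsv=cv2.cvtColor(p,cv2.COLOR_BGR2HSV)
for nm,m in(("handle brush",(z>.1)&(hsv[...,1]>110)&(hsv[...,0]<20)),("back",(abs(z-.046)<.006)&(hsv[...,1]>110)&(hsv[...,0]<20)),("bottle",(z>.05)&(X[...,1]<-.25)&(X[...,0]>.6)&(z<.2))):
    n,l,s,ce=cv2.connectedComponentsWithStats(m[140:260].copy().astype(np.uint8)) 
    for i in range(1,n):
        if s[i,4]>15:
            P=X[140:260][l==i]*1000;r=cv2.minAreaRect(P[:,:2].astype(np.float32));print(nm,ce[i],s[i,4],np.round(r[0],1),np.round(r[1],1),r[2].__round__(1),P.min(0).round(),P.max(0).round())
m=(z>.074)&(X[...,1]<-.32)&(X[...,1]>-.38)&(X[...,0]<.56)&(X[...,0]>.36)
n,l,s,ce=cv2.connectedComponentsWithStats(m.astype(np.uint8))
for i in range(1,n):
    if s[i,4]>15:print("cap",s[i,4],cv2.minEnclosingCircle((X[l==i][:,:2]*1000).astype(np.float32)),onz([ce[i]],T,.081)*1000)
E
```

```text
holes [[634.1, 143.7, 99.0], [587.4, 148.5, 99.0], [541.9, 151.4, 99.0], [496.5, 153.8, 99.0]]
mid [564.9802768  149.35221252  99.        ] angle -4.166823257839336 138.03442652443968
tray [[ 642.73634029 -212.42236359   62.        ]
 [ 434.89209368 -198.19977505   62.        ]]
guard x= [7.63857167e-02 6.58410346e+02] -87.5385398815838 167.9064301708392
guard x= [7.17870146e-02 4.50521546e+02] -65.90757304201898 182.41313673388376
handle 38 [467.48631703 -92.42053985 157.42600446] [ 0.46146837 -0.10077844  0.12574398] [ 0.47539077 -0.08644995  0.16231323]
door y= [ 5.01757426e-02 -1.17392034e+02] 451.41586574519766 643.0939533371483
handle top [[470.15271875 -92.73118067 160.        ]] side [[467.93542141 -93.57594995 160.        ]]
handle brush [128.69620253  77.01265823] 79 [480.9 364.3] [34.  13.6] 3.4 [464. 357. 101.] [498. 371. 123.]
back [136.23853211  79.21559633] 218 [481.9 364.6] [101.2  26.9] 2.5 [431. 350.  40.] [533. 380.  52.]
bottle [365.37142857   0.85714286] 35 [ 720.9 -327.4] [37.7  7.4] 86.9 [ 717. -346.   50.] [ 726. -309.   78.]
bottle [464.61732548  20.00925147] 2378 [ 663.7 -629.6] [181.4 127.4] 89.9 [ 600. -720.   51.] [ 728. -539.   76.]
cap 33 ((527.1738891601562, -355.5589904785156), 9.514885902404785) [[ 526.64071296 -355.16907406   81.        ]]
cap 34 ((480.99468994140625, -352.81573486328125), 10.039780616760254) [[ 481.41556444 -352.84318486   81.        ]]
cap 38 ((437.4226379394531, -350.49951171875), 9.483750343322754) [[ 436.90697107 -349.89016749   81.        ]]
cap 41 ((392.5911865234375, -348.8221435546875), 10.236626625061035) [[ 391.8603437  -348.20634398   81.        ]]
```

```bash
A='[.1427,-.2133,0,0,0,.0212,.1427,-.2133,0,0,0,.0212,.1427,-.2133,0,0,0,.0212,.1427,-.2133,0,0,0,.0212,.1427,-.2133,0,0,0,.0212]'; true
python3 -m handwheel '[0.1427,-0.2133,0,0,0,0.0212,0.1427,-0.2133,0,0,0,0.0212,0.1427,-0.2133,0,0,0,0.0212,0.1427,-0.2133,0,0,0,0.0212,0.1427,-0.2133,0,0,0,0.0212]' 0.6 30
python3 -m handwheel '[0.1427,-0.2133,0,0,0,0.0212,0.1427,-0.2133,0,0,0,0.0212,0.1427,-0.2133,0,0,0,0.0212,0.1427,-0.2133,0,0,0,0.0212,0.1427,-0.2133,0,0,0,0.0212]'
cat > to.py <<'E'
# python3 to.py x y z [yaw_deg] : remaining shift (units) from the measured pose
import sys; from h import *; from scipy.spatial.transform import Rotation as Ro
s=ctrl.get_state();a=[float(v) for v in sys.argv[1:]]
D=(np.array(a[:3])/1000-s["eef_pos"])/.15;R=Ro.from_quat(s["tcp_rot"]).as_matrix()
yaw=np.degrees(np.arctan2(R[1,1],R[0,1]));n=np.linalg.norm(D)/.26
print("t",round(s["time"],2),"pos",(s["eef_pos"]*1000).round(1),"yaw",round(yaw,1),"zax",R[:,2].round(3),"D",D.round(4),"rows",round(n,1),"F",s["contact_force"].round(1),"open",round(s["opening"],2),"grip",round(s["finger_force"],1))
if len(a)>3: print("dyaw units",round((a[3]-yaw)/90,4))
E
python3 to.py 468.5 -93 250 85.8
python3 - <<'E'
from h import *
T=calib("top");S=calib("side")
print("bottle cap",onz([[374.5,123]],T,.15)*1000,onz([[595*.64,336*.64]],S,.15)*1000)
E
```

```text
time: 0.52
eef_pos: [0.3737, 0.4585, 0.2497]
tcp_rot: [0.118, 0.993, -0.0, -0.0]
contact_force: [0.1, -0.0, -0.3]
opening: 0.601
finger_force: 0.0
time: 0.93
eef_pos: [0.4809, 0.2984, 0.2499]
tcp_rot: [0.036, 0.999, -0.0, -0.0]
contact_force: [0.7, 1.1, 0.0]
opening: 0.599
finger_force: 0.0
t 0.93 pos [480.9 298.4 249.9] yaw 85.9 zax [-0.001 -0.    -1.   ] D [-8.2500e-02 -2.6094e+00  8.0000e-04] rows 10.0 F [0.7 1.1 0. ] open 0.6 grip 0.0
dyaw units -0.0014
bottle cap [[ 745.77894516 -327.63295269  150.        ]] [[ 735.97124988 -334.44518676  150.        ]]
```

```bash
python3 -m handwheel '[-0.0083,-0.261,0,0,0,0,-0.0083,-0.261,0,0,0,0,-0.0083,-0.261,0,0,0,0,-0.0083,-0.261,0,0,0,0,-0.0083,-0.261,0,0,0,0]' >/dev/null
python3 -m handwheel '[-0.0083,-0.261,0,0,0,0,-0.0083,-0.261,0,0,0,0,-0.0083,-0.261,0,0,0,0,-0.0083,-0.261,0,0,0,0,-0.0083,-0.261,0,0,0,0]'>/dev/null
python3 -m handwheel '[0,0,-0.24,0,0,0,0,0,-0.24,0,0,0,0,0,-0.24,0,0,0,0,0,0,0,0,0]'>/dev/null
python3 to.py 468.5 -93 142 85.8
python3 -m handwheel '[0,0,0,0,0,0,0,0,0,0,0,0,0,0,0,0,0,0,0,0,0,0,0,0,0,0,0,0,0,0]' 0 25
python3 to.py 468.5 -93 142 85.8
python3 - <<'E'
import numpy as np
h=np.array([648.1,-86.]);P=lambda a:h+180*np.array([np.cos(np.radians(a)),np.sin(np.radians(a))])
A=np.linspace(182.2,275,11)
for a,b in zip(A,A[1:]):print(((P(b)-P(a))/150).round(4))
E
```

```text
t 2.1 pos [462.5 -89.5 134.5] yaw 85.8 zax [-0.015  0.006 -1.   ] D [ 0.0399 -0.0232  0.0499] rows 0.3 F [-1.   1.  -0.9] open 0.6 grip 0.0
dyaw units 0.0005
time: 2.52
eef_pos: [0.4698, -0.0918, 0.1452]
tcp_rot: [0.036, 0.999, -0.001, 0.002]
contact_force: [0.1, 1.0, 5.7]
opening: 0.178
finger_force: 25.7
t 2.52 pos [469.8 -91.8 145.2] yaw 85.9 zax [ 0.005 -0.002 -1.   ] D [-0.0085 -0.0079 -0.0214] rows 0.1 F [0.1 1.  5.7] open 0.18 grip 25.7
dyaw units -0.0006
[ 0.0231 -0.1928]
[ 0.0539 -0.1865]
[ 0.0833 -0.1754]
[ 0.1105 -0.1597]
[ 0.1348 -0.1398]
[ 0.1555 -0.1162]
[ 0.1722 -0.0896]
[ 0.1844 -0.0606]
[ 0.1918 -0.0301]
[0.1941 0.0012]
```

```bash
python3 -m handwheel '[0.0231,-0.1928,0,0,0,0,0.0539,-0.1865,0,0,0,0,0.0833,-0.1754,0,0,0,0,0.1105,-0.1597,0,0,0,0,0.1348,-0.1398,0,0,0,0]'
python3 -m handwheel '[0.1555,-0.1162,0,0,0,0,0.1722,-0.0896,0,0,0,0,0.1844,-0.0606,0,0,0,0,0.1918,-0.0301,0,0,0,0,0.1941,0.0012,0,0,0,0]'
python3 -m handwheel '[0,0,0,0,0,0,0,0,0,0,0,0]'
python3 -m handwheel '[0,0,0,0,0,0,0,0,0,0,0,0]' 0.5
python3 -m handwheel '[0,0,0.25,0,0,0,0,0,0.25,0,0,0,0,0,0.25,0,0,0,0,0,0.1,0,0,0]'
python3 to.py 481.3 364.4 250 93
```

```text
time: 2.93
eef_pos: [0.5304, -0.2204, 0.1447]
tcp_rot: [0.036, 0.999, 0.0, 0.002]
contact_force: [2.5, 6.9, 6.2]
opening: 0.178
finger_force: 26.2
time: 3.35
eef_pos: [0.665, -0.263, 0.1445]
tcp_rot: [0.036, 0.999, 0.001, -0.0]
contact_force: [-0.9, 9.6, 6.8]
opening: 0.18
finger_force: 26.5
time: 3.52
eef_pos: [0.6658, -0.2634, 0.1443]
tcp_rot: [0.036, 0.999, -0.0, 0.002]
contact_force: [1.0, 1.5, 4.9]
opening: 0.179
finger_force: 26.4
time: 3.68
eef_pos: [0.6629, -0.2637, 0.1423]
tcp_rot: [0.036, 0.999, -0.0, -0.0]
contact_force: [-0.8, 0.4, 0.7]
opening: 0.451
finger_force: 0.0
time: 4.02
eef_pos: [0.6643, -0.2649, 0.2769]
tcp_rot: [0.037, 0.999, -0.002, 0.004]
contact_force: [0.7, -0.6, 1.1]
opening: 0.5
finger_force: 0.0
t 4.02 pos [ 664.3 -264.9  276.9] yaw 85.8 zax [ 0.008 -0.005 -1.   ] D [-1.2202  4.1952 -0.1792] rows 16.8 F [ 0.7 -0.6  1.1] open 0.5 grip 0.0
dyaw units 0.0801
```

```bash
python3 -m handwheel '[-0.061,0.21,-0.009,0,0,0.004,-0.061,0.21,-0.009,0,0,0.004,-0.061,0.21,-0.009,0,0,0.004,-0.061,0.21,-0.009,0,0,0.004,-0.061,0.21,-0.009,0,0,0.004]' >/dev/null
python3 -m handwheel '[-0.061,0.21,-0.009,0,0,0.004,-0.061,0.21,-0.009,0,0,0.004,-0.061,0.21,-0.009,0,0,0.004,-0.061,0.21,-0.009,0,0,0.004,-0.061,0.21,-0.009,0,0,0.004]' >/dev/null
python3 -m handwheel '[-0.061,0.21,-0.009,0,0,0.004,-0.061,0.21,-0.009,0,0,0.004,-0.061,0.21,-0.009,0,0,0.004,-0.061,0.21,-0.009,0,0,0.004,-0.061,0.21,-0.009,0,0,0.004]' >/dev/null
python3 -m handwheel '[-0.061,0.21,-0.009,0,0,0.004,-0.061,0.21,-0.009,0,0,0.004,-0.061,0.21,-0.009,0,0,0.004,-0.061,0.21,-0.009,0,0,0.004,-0.061,0.21,-0.009,0,0,0.004]' >/dev/null
python3 -m handwheel '[0,0,0,0,0,0,0,0,0,0,0,0]' >/dev/null
python3 to.py 481.3 364.4 93 93
python3 - <<'E'
from h import *
p,d,C=cam("top");cv2.imwrite("pics/t2.png",cv2.resize(p[100:300,60:420],(800,444)))
E
```

```text
t 5.85 pos [479.2 366.8 241.7] yaw 93.2 zax [-0.001 -0.001 -1.   ] D [ 0.014  -0.0158 -0.9912] rows 3.8 F [ 0.8 -0.1  0.2] open 0.5 grip 0.0
dyaw units -0.002
```

View pics/t2.png

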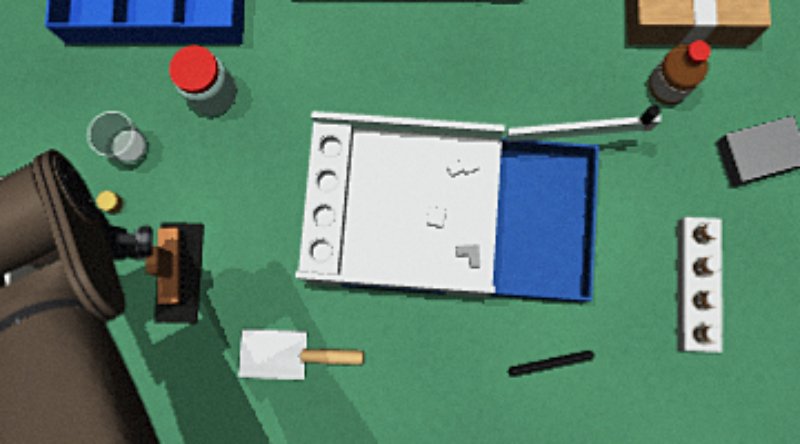

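The door now stands open, with its free end at (650,118) in the crop and clear of the bed. Three scrap pieces are on the bed at about (460,168), (436,216) and (468,256). Next I grasp the brush.

```bash
python3 -m handwheel '[0.014,-0.0158,-0.23,0,0,0,0,0,-0.23,0,0,0,0,0,-0.23,0,0,0,0,0,-0.2,0,0,0,0,0,-0.1,0,0,0]' >/dev/null
python3 -m handwheel '[0,0,0,0,0,0,0,0,0,0,0,0]' 
python3 to.py 481.3 364.4 93 93
python3 -m handwheel '[0,0,0,0,0,0,0,0,0,0,0,0,0,0,0,0,0,0,0,0,0,0,0,0]' 0 70 
python3 -m handwheel '[0,0,0,0,0,0,0,0,0,0,0,0,0,0,0,0,0,0]'
python3 -m handwheel '[0,0,0.05,0,0,0,0,0,0.15,0,0,0,0,0,0.25,0,0,0,0,0,0.25,0,0,0,0,0,0.2,0,0,0]'
python3 - <<'E'
import numpy as np
o=np.array([556,25.]);a=np.radians(4.2);ex=np.array([np.sin(a),np.cos(a)]);ey=np.array([-np.cos(a),np.sin(a)])
for n,w in(("test",(613.3,-28.4)),("sq",(543.1,6.7)),("L",(493.1,-34.1))):
    v=np.array(w)-o;print(n,(v@ex).round(),(v@ey).round())
for s in((80,-47),(-125,-47),(80,0),(-125,0),(80,47),(-125,47)):print(s,(o+s[0]*ex+s[1]*ey).round(1))
E
python3 to.py 500 300 230 85.8
```

```text
time: 6.48
eef_pos: [0.4826, 0.3622, 0.0935]
tcp_rot: [-0.025, 1.0, -0.001, -0.001]
contact_force: [-0.2, 0.8, 0.8]
opening: 0.503
finger_force: 0.0
t 6.48 pos [482.6 362.2  93.5] yaw 92.9 zax [-0.002 -0.001 -1.   ] D [-0.0087  0.0145 -0.003 ] rows 0.1 F [-0.2  0.8  0.8] open 0.5 grip 0.0
dyaw units 0.0009
time: 6.82
eef_pos: [0.4842, 0.3644, 0.0968]
tcp_rot: [-0.027, 1.0, 0.001, 0.002]
contact_force: [0.0, -1.3, 3.6]
opening: 0.18
finger_force: 69.7
time: 7.07
eef_pos: [0.4842, 0.3644, 0.0968]
tcp_rot: [-0.027, 1.0, 0.0, 0.002]
contact_force: [0.0, -1.7, 6.6]
opening: 0.178
finger_force: 70.0
time: 7.48
eef_pos: [0.4824, 0.3642, 0.2318]
tcp_rot: [-0.027, 1.0, 0.0, 0.0]
contact_force: [0.6, 0.2, -0.7]
opening: 0.181
finger_force: 68.8
test -49.0 -61.0
sq -19.0 12.0
L -64.0 58.0
(80, -47) [608.7 101.3]
(-125, -47) [ 593.7 -103.1]
(80, 0) [561.9 104.8]
(-125, 0) [546.8 -99.7]
(80, 47) [515.  108.2]
(-125, 47) [500.  -96.2]
t 7.48 pos [482.4 364.2 231.8] yaw 93.0 zax [ 0.     0.001 -1.   ] D [ 0.1177 -0.428  -0.0117] rows 1.7 F [ 0.6  0.2 -0.7] open 0.18 grip 68.8
dyaw units -0.0805
```

```bash
python3 -m handwheel '[0.041,-0.217,0,0,0,-0.01,0.041,-0.217,0,0,0,-0.01,0.041,-0.217,0,0,0,-0.01,0.041,-0.217,0,0,0,-0.01]' >/dev/null
python3 -m handwheel '[0.041,-0.217,0,0,0,-0.01,0.041,-0.217,0,0,0,-0.01,0.041,-0.217,0,0,0,-0.01,0.041,-0.217,0,0,0,-0.01]' >/dev/null
python3 -m handwheel '[0,0,0,0,0,0,0,0,0,0,0,0,0,0,0,0,0,0]' 
python3 to.py 531.6 103 158 85.8
python3 - <<'E'
from h import *
p,d,C=cam("side");cv2.imwrite("pics/s2.png",cv2.resize(p[120:280,130:350],(800,582)))
E
```

```text
time: 8.4
eef_pos: [0.5314, 0.1039, 0.229]
tcp_rot: [0.037, 0.999, 0.0, -0.001]
contact_force: [1.1, -0.2, -1.7]
opening: 0.175
finger_force: 69.1
t 8.4 pos [531.4 103.9 229. ] yaw 85.8 zax [-0.001  0.001 -1.   ] D [ 0.0015 -0.0062 -0.4736] rows 1.8 F [ 1.1 -0.2 -1.7] open 0.18 grip 69.1
dyaw units -0.0002
```

View pics/s2.png

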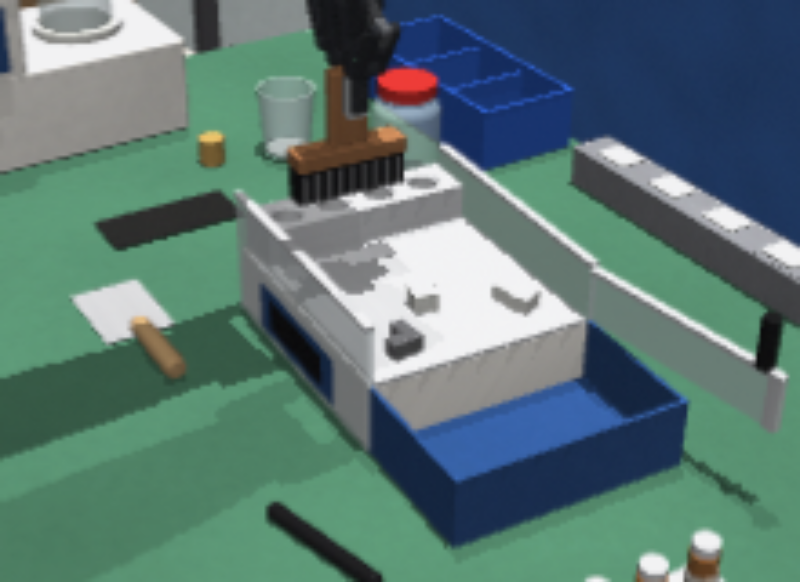

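The brush hangs level in the gripper behind the scrap. Its bristles are at (345,175), and the three pieces are at (405,340), (422,298) and (516,297).

```bash
python3 -m handwheel '[0,-0.006,-0.2,0,0,0,0,0,-0.15,0,0,0,0,0,-0.1,0,0,0,0,0,0,0,0,0]' >/dev/null
python3 to.py 531.6 103 158 85.8
python3 -m handwheel '[0,0,-0.015,0,0,0,0,0,0,0,0,0,0,0,0,0,0,0]'
python3 to.py 531.6 103 158 85.8
```

```text
t 8.78 pos [529.3 104.2 158.4] yaw 86.0 zax [-0.007  0.    -1.   ] D [ 0.0152 -0.008  -0.0025] rows 0.1 F [-0.6  0.9 -1.4] open 0.18 grip 69.1
dyaw units -0.0019
time: 9.03
eef_pos: [0.5325, 0.1032, 0.1608]
tcp_rot: [0.036, 0.999, 0.0, 0.001]
contact_force: [1.1, -0.1, -0.5]
opening: 0.182
finger_force: 69.2
t 9.03 pos [532.5 103.2 160.8] yaw 85.9 zax [ 0.002  0.    -1.   ] D [-0.006  -0.0014 -0.0189] rows 0.1 F [ 1.1 -0.1 -0.5] open 0.18 grip 69.2
dyaw units -0.0009
```

```bash
for i in 1 2 3; do python3 -m handwheel '[0,0,-0.008,0,0,0,0,0,0,0,0,0,0,0,0,0,0,0]' | grep -E "eef|contact"; done
```

```text
eef_pos: [0.5321, 0.1026, 0.1589]
contact_force: [-0.7, 1.0, -0.7]
eef_pos: [0.5318, 0.1026, 0.1571]
contact_force: [-0.2, -1.2, -1.3]
eef_pos: [0.5321, 0.1026, 0.1568]
contact_force: [-2.3, 1.0, 4.2]
```

```bash
python3 -m handwheel '[-0.0088,-0.12,0.006,0,0,0,-0.0088,-0.12,0,0,0,0,-0.0088,-0.12,0,0,0,0,-0.0088,-0.12,0,0,0,0,-0.0088,-0.12,0,0,0,0]' | grep -E "eef|contact|tcp"
python3 -m handwheel '[-0.0088,-0.12,0,0,0,0,-0.0088,-0.12,0,0,0,0,-0.0088,-0.12,0,0,0,0,-0.0088,-0.12,0,0,0,0,-0.0088,-0.12,0,0,0,0]' | grep -E "eef|contact|tcp"
python3 -m handwheel '[-0.0088,-0.12,0,0,0,0,0,0,0,0,0,0,0,0,0,0,0,0]' | grep -E "eef|contact|tcp"
python3 -m handwheel '[0,0,0.2,0,0,0,0,0,0.25,0,0,0,0,0.0,0.15,0,0,0]' | grep -E "eef|contact|tcp"
python3 to.py 605 101 229 85.8
python3 - <<'E'
from h import *
for n in("top","side"):
    p,d,C=cam(n);q=p[130:260,180:360] if n=="top" else p[130:280,190:350]
    cv2.imwrite(f"pics/{n}3.png",cv2.resize(q,None,fx=2.5,fy=2.5))
a,b=cv2.imread("pics/top3.png"),cv2.imread("pics/side3.png")
h=375;a=cv2.resize(a,(400,290));b=cv2.resize(b,(400,375));o=np.zeros((375,800,3),np.uint8);o[:290,:400]=a;o[:,400:]=b;cv2.imwrite("pics/both3.png",o)
E
```

```text
eef_pos: [0.5253, 0.0121, 0.1568]
tcp_rot: [0.036, 0.999, 0.0, 0.0]
contact_force: [0.3, 0.9, 0.5]
eef_pos: [0.5186, -0.0781, 0.1567]
tcp_rot: [0.036, 0.999, 0.0, 0.0]
contact_force: [-1.0, 0.4, -0.4]
eef_pos: [0.5171, -0.0958, 0.1564]
tcp_rot: [0.037, 0.999, 0.0, -0.0]
contact_force: [-0.4, 0.1, -1.0]
eef_pos: [0.5181, -0.0946, 0.2495]
tcp_rot: [0.036, 0.999, -0.0, 0.001]
contact_force: [0.5, 0.0, -0.8]
t 11.12 pos [518.1 -94.6 249.5] yaw 85.9 zax [ 0.003 -0.    -1.   ] D [ 0.5795  1.3042 -0.1369] rows 5.5 F [ 0.5  0.  -0.8] open 0.18 grip 69.2
dyaw units -0.0009
```

View pics/both3.png

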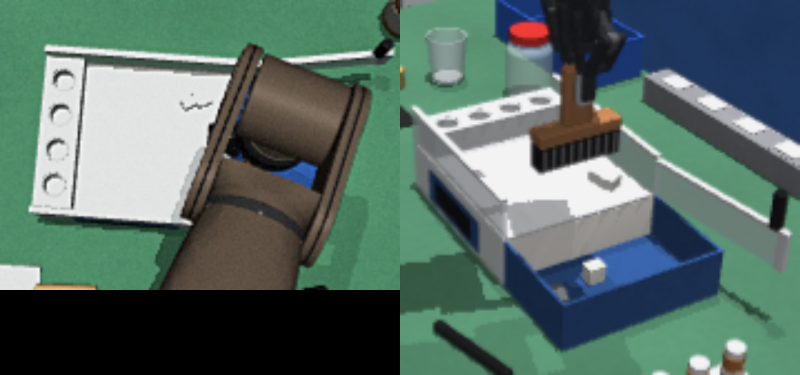

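The side view shows two pieces in the tray, at (592,270) and (562,293). The broken test piece is still on the bed at (606,180), so I sweep the second lane.

```bash
python3 -m handwheel '[0.0982,0.2135,0,0,0,0,0.0982,0.2135,0,0,0,0,0.0982,0.2135,0,0,0,0,0.0982,0.2135,0,0,0,0,0.0982,0.2135,0,0,0,0]' >/dev/null
python3 -m handwheel '[0.0982,0.2135,0,0,0,0,0,0,0,0,0,0,0,0,0,0,0,0]' >/dev/null
python3 to.py 606.5 97.5 157 85.8
python3 -m handwheel '[0,0,-0.2,0,0,0,0,0,-0.2,0,0,0,0,0,-0.15,0,0,0,0,0,-0.047,0,0,0,0,0,0,0,0,0]' | grep -E "eef|contact|tcp"
python3 -m handwheel '[-0.0088,-0.12,0,0,0,0,-0.0088,-0.12,0,0,0,0,-0.0088,-0.12,0,0,0,0,-0.0088,-0.12,0,0,0,0,-0.0088,-0.12,0,0,0,0]' | grep -E "eef|contact|tcp"
python3 -m handwheel '[-0.0088,-0.12,0,0,0,0,-0.0088,-0.12,0,0,0,0,-0.0088,-0.12,0,0,0,0,-0.0088,-0.12,0,0,0,0,-0.0088,-0.12,0,0,0,0]' | grep -E "eef|contact|tcp"
python3 -m handwheel '[-0.0088,-0.12,0,0,0,0,0,0,0,0,0,0,0,0,0,0,0,0]' | grep -E "eef|contact|tcp"
python3 -m handwheel '[0,0,0.2,0,0,0,0,0,0.25,0,0,0,0,0.0,0.15,0,0,0]' | grep -E "eef|contact|tcp"
python3 -m handwheel '[-0.1,0.23,0,0,0,0,-0.1,0.23,0,0,0,0,-0.1,0.23,0,0,0,0,-0.1,0.23,0,0,0,0,-0.1,0.23,0,0,0,0]' | grep -E "eef|contact|tcp"
python3 -m handwheel '[-0.05,0.24,0,0,0,0,-0.05,0.24,0,0,0,0,-0.05,0.24,0,0,0,0,-0.05,0.24,0,0,0,0,0,0,0,0,0,0]' | grep -E "eef|contact|tcp"
python3 to.py 484.2 364.4 230 93
python3 - <<'E'
from h import *
S=[]
for n in("top","side"):
    p,d,C=cam(n);S.append(p[130:260,180:360] if n=="top" else p[130:280,190:350]);
    if n=="top":
        X=cloud(d,C);z=X[...,2];m=(z>.071)&(z<.09)&(X[...,0]>.46)&(X[...,0]<.65)&(X[...,1]>-.1)&(X[...,1]<.12);print("bed px above",m.sum(),np.median(X[m],0) if m.any() else "")
o=np.zeros((375,800,3),np.uint8);o[:290,:400]=cv2.resize(S[0],(400,290));o[:,400:]=cv2.resize(S[1],(400,375));cv2.imwrite("pics/both4.png",o)
E
```

```text
t 11.88 pos [604.9  99.3 244.4] yaw 86.1 zax [-0.004  0.    -1.   ] D [ 0.0105 -0.0123 -0.5826] rows 2.2 F [ 0.4 -0.  -2.4] open 0.18 grip 69.4
dyaw units -0.0029
eef_pos: [0.6044, 0.0964, 0.1564]
tcp_rot: [0.037, 0.999, -0.0, -0.002]
contact_force: [0.9, -1.1, -1.4]
eef_pos: [0.598, 0.0055, 0.1565]
tcp_rot: [0.037, 0.999, 0.0, -0.001]
contact_force: [-0.4, 0.2, -1.1]
eef_pos: [0.5855, -0.0597, 0.1575]
tcp_rot: [0.037, 0.999, 0.033, -0.013]
contact_force: [-22.6, 75.0, 34.7]
eef_pos: [0.5866, -0.0958, 0.1586]
tcp_rot: [0.034, 0.999, 0.003, -0.007]
contact_force: [-8.3, -0.5, -1.1]
eef_pos: [0.5911, -0.1015, 0.2498]
tcp_rot: [0.037, 0.999, -0.0, 0.001]
contact_force: [1.4, -0.4, -0.1]
eef_pos: [0.5145, 0.072, 0.2465]
tcp_rot: [0.037, 0.999, -0.0, -0.0]
contact_force: [0.8, 0.3, -2.0]
eef_pos: [0.4838, 0.2196, 0.2466]
tcp_rot: [0.034, 0.999, 0.001, -0.001]
contact_force: [0.3, -0.2, -0.8]
t 14.47 pos [483.8 219.6 246.6] yaw 86.1 zax [-0.002  0.002 -1.   ] D [ 0.0027  0.9653 -0.111 ] rows 3.7 F [ 0.3 -0.2 -0.8] open 0.17 grip 76.3
dyaw units 0.0766
bed px above 14 [ 0.64678799 -0.0873149   0.07500532]
```

View pics/both4.png

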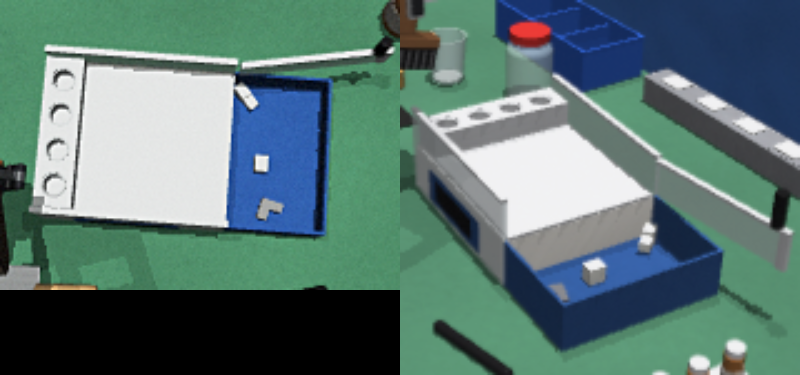

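All three pieces are off the bed. I'll check that the test piece, at (246,96) in the top view, is properly down in the tray, and whether the brush shifted in the grip.

Run:
```python
from h import *
p,d,C=cam("top");X=cloud(d,C)*1000;hsv=cv2.cvtColor(p,cv2.COLOR_BGR2HSV)
m=(hsv[...,1]<80)&(X[...,0]>440)&(X[...,0]<645)&(X[...,1]<-84)&(X[...,1]>-200)&(X[...,2]<64)
n,l,s,ce=cv2.connectedComponentsWithStats(m.astype(np.uint8))
for i in range(1,n):
    if s[i,4]>8:
        P=X[l==i];print(ce[i].round(),s[i,4],P.min(0).round(),P.max(0).round(),np.median(P,0).round(), np.percentile(P[:,2],[10,50,90]).round())
# door line
z=X[...,2];m=(abs(z-117)<5)&(X[...,0]>630)&(X[...,0]<690)&(X[...,1]<-95)&(X[...,1]>-245)
P=X[m];a=np.polyfit(P[:,1],P[:,0],1);print("door dx/dy",a,"theta",np.pi/2-np.arctan(a[0])-0 )
q,dd,S=cam("side")
o=np.zeros((600,800,3),np.uint8);o[:,:400]=cv2.resize(q[60:180,120:200],(400,600));o[:300,400:]=cv2.resize(q[195:255,250:330],(400,300));o[300:,400:]=cv2.resize(p[150:210,270:350],(400,300));cv2.imwrite("pics/both5.png",o)
```

```text
[290. 173.] 68 [ 613. -115.    1.] [645. -85.  33.] [628. -99.  23.] [13. 23. 29.]
[297. 203.] 49 [ 525. -128.    5.] [ 550. -110.   31.] [ 534. -119.   26.] [19. 26. 29.]
[300. 223.] 70 [ 459. -148.    4.] [ 486. -114.   25.] [ 474. -126.   20.] [17. 20. 22.]
door dx/dy [-1.09027091e-01  6.39367427e+02] theta 1.6793944747122245
```

View pics/both5.png

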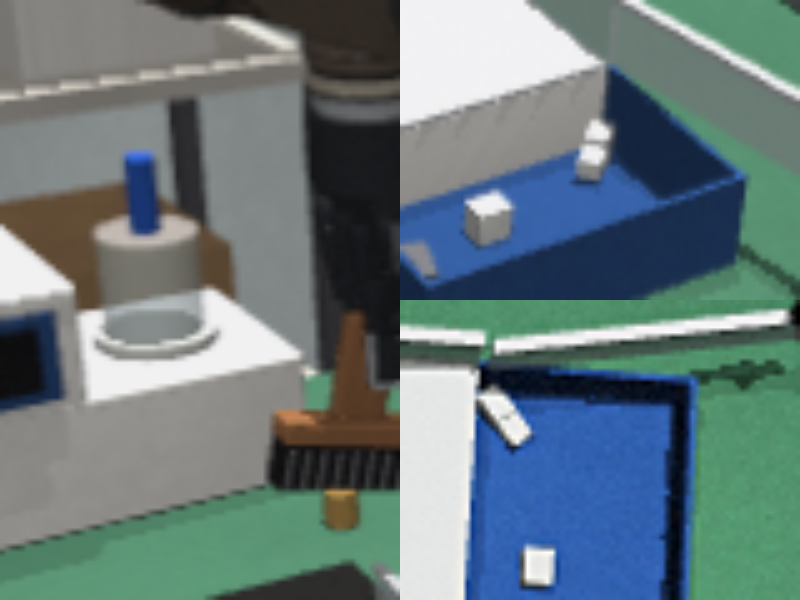

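The test piece is on the tray floor (z no higher than 33 mm) and the door is at about 1.75 rad. Next I carry the brush above its pad and measure how it sits in the grip.

```bash
python3 -m handwheel '[0.001,0.193,-0.03,0,0,0.0153,0.001,0.193,-0.03,0,0,0.0153,0.001,0.193,-0.03,0,0,0.0153,0.001,0.193,-0.02,0,0,0.0153,0,0.193,0,0,0,0.0153]' >/dev/null
python3 -m handwheel '[0,0,0,0,0,0,0,0,0,0,0,0]' >/dev/null
python3 to.py 484.2 364.4 97 93
python3 - <<'E'
from h import *
for n in("side","top"):
    p,d,C=cam(n);X=cloud(d,C)*1000;hsv=cv2.cvtColor(p,cv2.COLOR_BGR2HSV)
    m=(hsv[...,1]>110)&(hsv[...,0]<20)&(X[...,2]>130)&(X[...,1]>280)&(X[...,1]<450)&(X[...,0]>380)&(X[...,0]<580)&(X[...,2]<300)
    P=X[m]
    if len(P)<20: print(n,len(P));continue
    print(n,len(P),P.min(0).round(1),P.max(0).round(1))
    zt=P[:,2]; h=P[(zt>zt.min()+3)&(zt<zt.min()+22)]
    r=cv2.minAreaRect(h[:,:2].astype(np.float32));print(np.round(r[0],1),np.round(r[1],1),round(r[2],1))
    a=np.polyfit(h[:,0],h[:,1],1);print("long axis deg",np.degrees(np.arctan(a[0])).round(1))
p,d,C=cam("top");X=cloud(d,C)*1000;hsv=cv2.cvtColor(p,cv2.COLOR_BGR2HSV)
m=(hsv[...,2]<60)&(abs(X[...,2]-5)<4)&(abs(X[...,0]-480)<110)&(abs(X[...,1]-365)<70)
c=max(cv2.findContours(m.astype(np.uint8),0,2)[0],key=cv2.contourArea);w=onz(c.reshape(-1,2),C,.005)*1000
r=cv2.minAreaRect(w[:,:2].astype(np.float32));print("pad",r)
E
```

```text
t 15.25 pos [487.3 359.4 230.2] yaw 92.7 zax [-0.001 -0.001 -1.   ] D [-0.0209  0.0332 -0.8883] rows 3.4 F [ 0.1 -0.4 -1.4] open 0.18 grip 76.3
dyaw units 0.0034
side 261 [415.4 339.8 166.5] [516.  363.7 258.8]
[470.9 352. ] [89.9 19. ] 3.7
long axis deg 5.0
top 213 [415.3 322.8 154. ] [517.6 366.7 275. ]
[467.8 355.4] [100.8  17. ] 3.2
long axis deg 7.1
pad ((475.8625183105469, 362.60333251953125), (59.3658561706543, 138.6223907470703), 89.07068634033203)
```

```bash
python3 -m handwheel '[0.081,0.03,-0.1,0,0,-0.005,0,0,-0.2,0,0,0,0,0,-0.15,0,0,0,0,0,-0.1,0,0,0,0,0,0,0,0,0]' >/dev/null
python3 -m handwheel '[0,0,0,0,0,0]' >/dev/null
python3 to.py 499.5 364.5 97 93
python3 - <<'E'
from h import *
p,d,C=cam("side");X=cloud(d,C)*1000;hsv=cv2.cvtColor(p,cv2.COLOR_BGR2HSV)
m=(hsv[...,1]>110)&(hsv[...,0]<20)&(X[...,2]>40)&(abs(X[...,1]-365)<60)&(abs(X[...,0]-480)<100)
P=X[m];print(len(P),P.min(0).round(1),P.max(0).round(1))
for a in range(420,550,15):
    q=P[(P[:,0]>=a)&(P[:,0]<a+15)]
    if len(q)>3:print(a,q[:,2].min().round(1),q[:,2].max().round(1),q[:,1].min().round(),q[:,1].max().round(1))
E
```

```text
t 15.9 pos [498.9 363.1 147.6] yaw 92.2 zax [-0.002 -0.001 -1.   ] D [ 0.0043  0.0096 -0.3373] rows 1.3 F [ 0.2 -0.5 -0.1] open 0.18 grip 76.2
dyaw units 0.0093
249 [427.3 345.1  81.4] [526.9 374.9 177.5]
420 101.8 118.2 345.0 368.1
435 100.7 117.7 345.0 366.9
450 94.9 125.3 346.0 363.9
465 91.1 176.4 349.0 367.6
480 88.6 177.5 347.0 364.3
495 85.5 117.9 348.0 370.2
510 81.4 102.0 349.0 374.9
```

The test piece jammed against the brush during the second sweep. That left the brush tilted about 12° in the grip and shifted about 20 mm. I'll level it with the tool before setting it down.

```bash
python3 -m handwheel '[0,0,0.05,0,-0.07,0,0,0,0.05,0,-0.07,0,0,0,0,0,0,0,0,0,0,0,0,0]' >/dev/null
python3 to.py 499.5 364.5 97 93
python3 - <<'E'
from h import *
for n in("side","top"):
    p,d,C=cam(n);X=cloud(d,C)*1000;hsv=cv2.cvtColor(p,cv2.COLOR_BGR2HSV)
    m=(hsv[...,1]>110)&(hsv[...,0]<20)&(X[...,2]>50)&(abs(X[...,1]-365)<60)&(abs(X[...,0]-480)<100)
    P=X[m];print(n,len(P),P.min(0).round(1),P.max(0).round(1))
    for a in range(420,550,15):
        q=P[(P[:,0]>=a)&(P[:,0]<a+15)]
        if len(q)>3:print(a,q[:,2].min().round(1),q[:,2].max().round(1),q[:,1].min().round(),q[:,1].max().round(1))
    if n=="side":cv2.imwrite("pics/s6.png",cv2.resize(p[110:200,130:250],(800,600)))
E
```

```text
t 16.28 pos [499.  365.  165.7] yaw 92.2 zax [ 0.219  0.002 -0.976] D [ 0.003  -0.0032 -0.4582] rows 1.8 F [ 0.3  0.1 -1.4] open 0.18 grip 76.3
dyaw units 0.0083
side 261 [437.7 346.8  74.8] [538.1 376.4 192. ]
435 106.9 125.1 349.0 373.4
450 106.0 123.6 347.0 373.7
465 105.0 192.0 348.0 375.3
480 106.2 189.9 348.0 365.7
495 106.9 140.8 348.0 362.3
510 106.4 125.5 351.0 373.7
525 74.8 124.9 351.0 376.4
top 313 [384.  310.2  77.4] [543.3 424.  445.9]
435 108.9 411.3 348.0 424.0
450 77.4 445.9 310.0 418.4
465 105.2 440.9 311.0 374.5
480 110.8 293.5 329.0 357.1
495 199.0 415.0 324.0 340.7
510 110.3 123.5 352.0 377.0
525 112.9 123.3 351.0 379.2
540 111.3 120.9 353.0 373.8
```

View pics/s6.png

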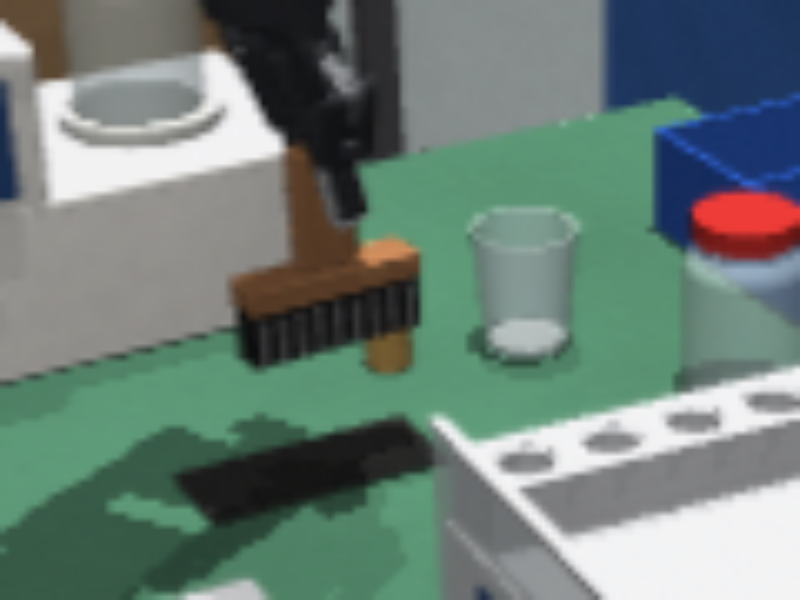

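The brush is level again, with its bristles at (330,325) above the pad at (310,470). I'll lower it onto the pad, watching the force.

```bash
python3 -m handwheel '[-0.07,0.006,-0.15,0,0,0,0,0,-0.15,0,0,0,0,0,-0.1,0,0,0,0,0,-0.04,0,0,0,0,0,0,0,0,0]' | grep -E "eef|contact"
for i in 1 2 3 4 ; do python3 -m handwheel '[0,0,-0.01,0,0,0,0,0,0,0,0,0]' | grep -E "eef|contact"; done
```

```text
eef_pos: [0.4888, 0.3651, 0.0965]
contact_force: [-0.1, 0.7, -1.2]
eef_pos: [0.4894, 0.3656, 0.0963]
contact_force: [-0.4, 0.1, -1.6]
eef_pos: [0.4889, 0.3655, 0.0947]
contact_force: [-0.3, 0.2, -1.3]
eef_pos: [0.4891, 0.3657, 0.0947]
contact_force: [-2.4, -1.1, 4.3]
eef_pos: [0.4894, 0.3659, 0.0946]
contact_force: [-4.7, -2.7, 11.4]
```

```bash
python3 -m handwheel '[0,0,0.008,0,0,0,0,0,0,0,0,0]' | grep -E "eef|contact"
python3 -m handwheel '[0,0,0,0,0,0,0,0,0,0,0,0,0,0,0,0,0,0,0,0,0,0,0,0]' 0.5 | grep -E "eef|contact|open"
python3 -m handwheel '[-0.01,0,0.05,0,0,0,-0.03,0,0.15,0,0,0,-0.05,0,0.23,0,0,0,0,0,0.25,0,0.07,0,0,0,0.25,0,0.07,0]' | grep -E "eef|contact|open"
python3 -m handwheel '[0.05,-0.25,0,0,0,0,0.05,-0.25,0,0,0,0,0.05,-0.25,0,0,0,0,0.05,-0.25,0,0,0,0,0.05,-0.25,0,0,0,0]' >/dev/null
python3 to.py 392 -348.5 150 88
python3 - <<'E'
from h import *
p,d,C=cam("top");X=cloud(d,C)*1000;hsv=cv2.cvtColor(p,cv2.COLOR_BGR2HSV);z=X[...,2]
w=(hsv[...,1]>110)&(hsv[...,0]<20)&(abs(X[...,1]-365)<60)&(abs(X[...,0]-480)<100)
for nm,m in(("back",w&(abs(z-48)<10)),("handle",w&(z>105)&(z<130))):
    P=X[m];r=cv2.minAreaRect(P[:,:2].astype(np.float32));print(nm,m.sum(),r,np.median(z[m]))
cv2.imwrite("pics/t7.png",cv2.resize(p[110:300,60:420],(800,422)))
E
```

```text
eef_pos: [0.4894, 0.3659, 0.0947]
contact_force: [-2.6, -1.2, 6.1]
eef_pos: [0.4882, 0.3653, 0.092]
contact_force: [-0.5, -0.2, -0.2]
opening: 0.498
eef_pos: [0.4722, 0.3655, 0.2331]
contact_force: [0.4, 0.8, 0.3]
opening: 0.5
t 18.8 pos [512.4 176.4 232.6] yaw 92.3 zax [ 0.001  0.    -1.   ] D [-0.8027 -3.4993 -0.5509] rows 14.0 F [ 0.4  0.2 -0.2] open 0.5 grip 0.0
dyaw units -0.0478
back 51 ((480.261474609375, 374.4174499511719), (98.30255126953125, 10.560834884643555), 5.004667282104492) 50.06091011734992
handle 71 ((482.3842468261719, 364.082275390625), (31.987579345703125, 15.418157577514648), 3.1370339393615723) 117.80073462150087
```

View pics/t7.png

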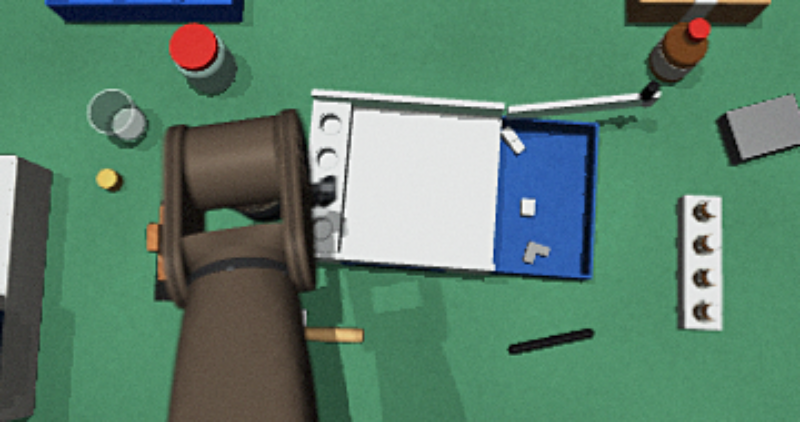

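The brush is upright back in its original place: handle top at (482,364) mm, z = 118. The bed is clear and the tray holds all three pieces. Vials next.

```bash
python3 -m handwheel '[0.0065,-0.2363,-0.02,0,0,-0.004,0.0065,-0.2363,-0.02,0,0,-0.004,0.0065,-0.2363,-0.02,0,0,-0.004,0.0065,-0.2363,-0.02,0,0,-0.004,0.0065,-0.2363,-0.02,0,0,-0.004]' >/dev/null
python3 -m handwheel '[0.0065,-0.2363,-0.02,0,0,-0.004,0.0065,-0.2363,-0.02,0,0,-0.004,0.0065,-0.2363,-0.02,0,0,-0.004,0.0065,-0.2363,-0.02,0,0,-0.004,0.0065,-0.2363,-0.02,0,0,-0.004]' >/dev/null
python3 -m handwheel '[0.0065,-0.2363,-0.02,0,0,-0.004,0.0065,-0.2363,-0.02,0,0,-0.004,0.0065,-0.2363,-0.02,0,0,-0.004,0.0065,-0.2363,-0.02,0,0,-0.004,0.0065,-0.2363,-0.02,0,0,-0.004]' >/dev/null
python3 -m handwheel '[0,0,0,0,0,0,0,0,0,0,0,0,0,0,0,0,0,0]' >/dev/null
python3 to.py 526.9 -355.4 60 87
```

```text
t 20.35 pos [ 526.9 -353.4  186.9] yaw 86.8 zax [-0.     0.001 -1.   ] D [-2.000e-04 -1.360e-02 -8.462e-01] rows 3.3 F [-0.1  0.9  0.2] open 0.5 grip 0.0
dyaw units 0.0017
```

```bash
python3 -m handwheel '[0,-0.0136,-0.23,0,0,0,0,0,-0.23,0,0,0,0,0,-0.23,0,0,0,0,0,-0.156,0,0,0,0,0,0,0,0,0]' | grep -E "eef|contact"
python3 -m handwheel '[0,0,0,0,0,0,0,0,0,0,0,0,0,0,0,0,0,0,0,0,0,0,0,0,0,0,0,0,0,0]' 0 40 | grep -E "eef|contact|open"
python3 -m handwheel '[0,0,0.1,0,0,0,0,0,0.2,0,0,0,0,0,0.24,0,0,0,0,0,0.24,0,0,0,0,0,0.24,0,0,0]' | grep -E "eef|contact|open"
python3 -m handwheel '[0,0,0.11,0,0,0,0,0,0,0,0,0,0,0,0,0,0,0]' | grep -E "eef|contact|open"
python3 to.py 633.9 144.1 127 87
```

```text
eef_pos: [0.5239, -0.3508, 0.0538]
contact_force: [-1.3, 0.5, 0.2]
eef_pos: [0.528, -0.3565, 0.0622]
contact_force: [-0.1, 0.5, -0.3]
opening: 0.244
eef_pos: [0.5269, -0.3557, 0.2163]
contact_force: [0.3, -0.3, -0.6]
opening: 0.243
eef_pos: [0.5275, -0.3563, 0.2324]
contact_force: [0.3, 0.0, -1.3]
opening: 0.242
t 21.85 pos [ 527.5 -356.3  232.4] yaw 86.9 zax [ 0.003 -0.003 -1.   ] D [ 0.709   3.3358 -0.7029] rows 13.4 F [ 0.3  0.  -1.3] open 0.24 grip 39.6
dyaw units 0.0016
```

```bash
python3 -m handwheel '[0.0476,0.222,0,0,0,0,0.0476,0.222,0,0,0,0,0.0476,0.222,0,0,0,0,0.0476,0.222,0,0,0,0,0.0476,0.222,0,0,0,0]' >/dev/null
python3 -m handwheel '[0.0476,0.222,0,0,0,0,0.0476,0.222,0,0,0,0,0.0476,0.222,0,0,0,0,0.0476,0.222,0,0,0,0,0.0476,0.222,0,0,0,0]' >/dev/null
python3 -m handwheel '[0.0476,0.222,0,0,0,0,0.0476,0.222,0,0,0,0,0.0476,0.222,0,0,0,0,0.0476,0.222,0,0,0,0,0.0476,0.222,0,0,0,0]' >/dev/null
python3 -m handwheel '[0,0,-0.2,0,0,0,0,0,-0.2,0,0,0,0,0,0,0,0,0,0,0,0,0,0,0]' >/dev/null
python3 to.py 633.9 144.1 127 87
python3 - <<'E'
from h import *
S=[]
for n in("top","side"):
    p,d,C=cam(n);q=p[140:240,170:270] if n=="top" else p[110:210,190:290]
    S.append(cv2.resize(q,(400,400),interpolation=cv2.INTER_CUBIC))
cv2.imwrite("pics/b8.png",np.hstack(S))
E
```

```text
t 23.43 pos [631.4 143.6 165.2] yaw 86.9 zax [-0.009 -0.001 -1.   ] D [ 0.0165  0.0033 -0.2548] rows 1.0 F [-0.7 -0.1  0.2] open 0.24 grip 39.7
dyaw units 0.0014
```

View pics/b8.png

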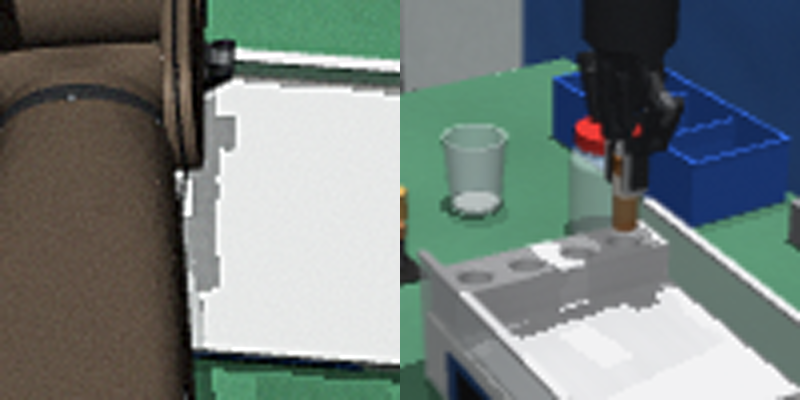

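In the side view the vial's lower end is at (625,228), just above the far hole at (627,238). I lower it in.

```bash
python3 -m handwheel '[0,0,-0.06,0,0,0,0,0,-0.06,0,0,0,0,0,0,0,0,0]' | grep -E "eef|contact"
python3 -m handwheel '[0,0,-0.06,0,0,0,0,0,-0.05,0,0,0,0,0,0,0,0,0]' | grep -E "eef|contact"
python3 -m handwheel '[0,0,-0.02,0,0,0,0,0,0,0,0,0,0,0,0,0,0,0]' | grep -E "eef|contact"
```

```text
eef_pos: [0.6348, 0.1438, 0.1522]
contact_force: [0.4, 1.6, -1.1]
eef_pos: [0.6337, 0.1441, 0.133]
contact_force: [1.8, 2.3, -2.0]
eef_pos: [0.634, 0.144, 0.1315]
contact_force: [1.8, 2.1, -1.9]
```

```bash
python3 -m handwheel '[0,0,-0.02,0,0,0,0,0,0,0,0,0,0,0,0,0,0,0]' | grep -E "eef|contact"
python3 -m handwheel '[0,0,0,0,0,0,0,0,0,0,0,0,0,0,0,0,0,0,0,0,0,0,0,0]' 0.5 | grep -E "eef|contact|open"
python3 -m handwheel '[0,0,0.2,0,0,0,0,0,0.25,0,0,0,0,0,0.25,0,0,0]' | grep -E "eef|contact"
python3 to.py 481.2 -352.8 190 87
```

```text
eef_pos: [0.6341, 0.1439, 0.129]
contact_force: [1.2, 3.2, -1.9]
eef_pos: [0.6341, 0.1432, 0.1291]
contact_force: [-0.1, 0.7, -0.2]
opening: 0.495
eef_pos: [0.6332, 0.1433, 0.2337]
contact_force: [0.8, -0.0, 0.1]
t 25.12 pos [633.2 143.3 233.7] yaw 86.9 zax [-0.004 -0.001 -1.   ] D [-1.013  -3.3073 -0.2915] rows 13.4 F [ 0.8 -0.   0.1] open 0.5 grip 0.0
dyaw units 0.0016
```

```bash
python3 -m handwheel '[-0.0675,-0.2205,-0.019,0,0,0,-0.0675,-0.2205,-0.019,0,0,0,-0.0675,-0.2205,-0.019,0,0,0,-0.0675,-0.2205,-0.019,0,0,0,-0.0675,-0.2205,-0.019,0,0,0]' >/dev/null
python3 -m handwheel '[-0.0675,-0.2205,-0.019,0,0,0,-0.0675,-0.2205,-0.019,0,0,0,-0.0675,-0.2205,-0.019,0,0,0,-0.0675,-0.2205,-0.019,0,0,0,-0.0675,-0.2205,-0.019,0,0,0]' >/dev/null
python3 -m handwheel '[-0.0675,-0.2205,-0.019,0,0,0,-0.0675,-0.2205,-0.019,0,0,0,-0.0675,-0.2205,-0.019,0,0,0,-0.0675,-0.2205,-0.019,0,0,0,-0.0675,-0.2205,-0.019,0,0,0]' >/dev/null
python3 -m handwheel '[0,0,0,0,0,0,0,0,0,0,0,0,0,0,0,0,0,0]' >/dev/null
python3 to.py 481.2 -352.8 60 87
python3 - <<'E'
from h import *
p,d,C=cam("top");X=cloud(d,C)*1000;z=X[...,2]
for nm,m in(("block",(abs(z-146)<8)&(X[...,1]>120)&(X[...,1]<180)&(X[...,0]>470)),("rack",(abs(z-81)<7)&(abs(X[...,1]+352)<25)&(abs(X[...,0]-460)<100))):
    n,l,s,ce=cv2.connectedComponentsWithStats(m.astype(np.uint8))
    for i in range(1,n):
        if s[i,4]>12:print(nm,s[i,4],np.median(X[l==i],0).round(1),onz([ce[i]],C,.146 if nm=="block" else .081)*1000)
E
```

```text
t 26.62 pos [ 482.1 -352.1  191.2] yaw 86.8 zax [-0.     0.001 -1.   ] D [-0.006  -0.0044 -0.8749] rows 3.4 F [-0.6  0.9  0.1] open 0.5 grip 0.0
dyaw units 0.0019
block 42 [632.6 143.4 144.3] [[632.53233705 143.16866077 146.        ]]
```

```bash
python3 -m handwheel '[-0.006,-0.0044,-0.23,0,0,0,0,0,-0.23,0,0,0,0,0,-0.23,0,0,0,0,0,-0.18,0,0,0,0,0,0,0,0,0]' >/dev/null
python3 -m handwheel '[0,0,0,0,0,0,0,0,0,0,0,0,0,0,0,0,0,0,0,0,0,0,0,0,0,0,0,0,0,0]' 0 40 | grep -E "eef|contact|open"
python3 -m handwheel '[0,0,0.1,0,0,0,0,0,0.2,0,0,0,0,0,0.24,0,0,0,0,0,0.24,0,0,0,0,0,0.24,0,0,0]' >/dev/null
python3 -m handwheel '[0,0,0.11,0,0,0,0,0,0,0,0,0,0,0,0,0,0,0]' | grep -E "eef|contact|open"
python3 -m handwheel '[0.0473,0.2226,0,0,0,0,0.0473,0.2226,0,0,0,0,0.0473,0.2226,0,0,0,0,0.0473,0.2226,0,0,0,0,0.0473,0.2226,0,0,0,0]' >/dev/null
python3 -m handwheel '[0.0473,0.2226,0,0,0,0,0.0473,0.2226,0,0,0,0,0.0473,0.2226,0,0,0,0,0.0473,0.2226,0,0,0,0,0.0473,0.2226,0,0,0,0]' >/dev/null
python3 -m handwheel '[0.0473,0.2226,0,0,0,0,0.0473,0.2226,0,0,0,0,0.0473,0.2226,0,0,0,0,0.0473,0.2226,0,0,0,0,0.0473,0.2226,0,0,0,0]' >/dev/null
python3 -m handwheel '[0,0,-0.2,0,0,0,0,0,-0.2,0,0,0,0,0,0,0,0,0,0,0,0,0,0,0]' |grep -E "eef|contact|open"
python3 to.py 587.7 148.1 127 87
```

```text
eef_pos: [0.4824, -0.3539, 0.063]
contact_force: [-0.3, 1.0, -1.0]
opening: 0.242
eef_pos: [0.4818, -0.3536, 0.2324]
contact_force: [0.1, 0.9, -1.5]
opening: 0.241
eef_pos: [0.5851, 0.1477, 0.1661]
contact_force: [0.2, 0.0, 0.3]
opening: 0.244
t 29.75 pos [585.1 147.7 166.1] yaw 86.9 zax [-0.009 -0.001 -1.   ] D [ 0.0174  0.0029 -0.2609] rows 1.0 F [0.2 0.  0.3] open 0.24 grip 39.8
dyaw units 0.0014
```

```bash
python3 -m handwheel '[0,0,-0.06,0,0,0,0,0,-0.06,0,0,0,0,0,0,0,0,0]' | grep -E "eef|contact"
python3 -m handwheel '[0,0,-0.06,0,0,0,0,0,-0.05,0,0,0,0,0,0,0,0,0]' | grep -E "eef|contact"
python3 -m handwheel '[0,0,-0.02,0,0,0,0,0,-0.02,0,0,0,0,0,0,0,0,0]' | grep -E "eef|contact"
python3 -m handwheel '[0,0,0,0,0,0,0,0,0,0,0,0,0,0,0,0,0,0,0,0,0,0,0,0]' 0.5 | grep -E "eef|contact|open"
python3 -m handwheel '[0,0,0.2,0,0,0,0,0,0.25,0,0,0,0,0,0.25,0,0,0]' | grep -E "eef|contact"
python3 to.py 437.1 -350.2 190 87
```

```text
eef_pos: [0.5875, 0.1474, 0.1515]
contact_force: [-0.1, 0.2, -0.9]
eef_pos: [0.5871, 0.1477, 0.1342]
contact_force: [-0.2, -0.2, -1.1]
eef_pos: [0.5875, 0.1477, 0.1293]
contact_force: [-0.3, -0.2, -1.6]
eef_pos: [0.588, 0.1478, 0.1302]
contact_force: [-0.4, -0.1, -0.3]
opening: 0.502
eef_pos: [0.5869, 0.1477, 0.2348]
contact_force: [0.3, 0.4, 0.0]
t 31.08 pos [586.9 147.7 234.8] yaw 86.9 zax [-0.003 -0.    -1.   ] D [-0.9988 -3.3192 -0.2988] rows 13.4 F [0.3 0.4 0. ] open 0.5 grip 0.0
dyaw units 0.0015
```

```bash
python3 -m handwheel '[-0.0666,-0.2213,-0.02,0,0,0,-0.0666,-0.2213,-0.02,0,0,0,-0.0666,-0.2213,-0.02,0,0,0,-0.0666,-0.2213,-0.02,0,0,0,-0.0666,-0.2213,-0.02,0,0,0]' >/dev/null
python3 -m handwheel '[-0.0666,-0.2213,-0.02,0,0,0,-0.0666,-0.2213,-0.02,0,0,0,-0.0666,-0.2213,-0.02,0,0,0,-0.0666,-0.2213,-0.02,0,0,0,-0.0666,-0.2213,-0.02,0,0,0]' >/dev/null
python3 -m handwheel '[-0.0666,-0.2213,-0.02,0,0,0,-0.0666,-0.2213,-0.02,0,0,0,-0.0666,-0.2213,-0.02,0,0,0,-0.0666,-0.2213,-0.02,0,0,0,-0.0666,-0.2213,-0.02,0,0,0]' >/dev/null
python3 -m handwheel '[0,0,0,0,0,0,0,0,0,0,0,0,0,0,0,0,0,0]' >/dev/null
python3 to.py 437.1 -350.2 60 87
```

```text
t 32.58 pos [ 437.9 -349.8  189.8] yaw 86.8 zax [-0.     0.001 -1.   ] D [-0.0055 -0.0027 -0.8655] rows 3.3 F [ 0.6 -0.1 -0.2] open 0.5 grip 0.0
dyaw units 0.0018
```

```bash
python3 -m handwheel '[-0.005,-0.0027,-0.23,0,0,0,0,0,-0.23,0,0,0,0,0,-0.23,0,0,0,0,0,-0.175,0,0,0,0,0,0,0,0,0]' >/dev/null
python3 -m handwheel '[0,0,0,0,0,0,0,0,0,0,0,0,0,0,0,0,0,0,0,0,0,0,0,0,0,0,0,0,0,0]' 0 40 | grep -E "eef|contact|open"
python3 -m handwheel '[0,0,0.1,0,0,0,0,0,0.2,0,0,0,0,0,0.24,0,0,0,0,0,0.24,0,0,0,0,0,0.24,0,0,0]' >/dev/null
python3 -m handwheel '[0,0,0.11,0,0,0,0,0,0,0,0,0,0,0,0,0,0,0]' | grep -E "eef|contact|open"
python3 -m handwheel '[0.0466,0.2228,0,0,0,0,0.0466,0.2228,0,0,0,0,0.0466,0.2228,0,0,0,0,0.0466,0.2228,0,0,0,0,0.0466,0.2228,0,0,0,0]' >/dev/null
python3 -m handwheel '[0.0466,0.2228,0,0,0,0,0.0466,0.2228,0,0,0,0,0.0466,0.2228,0,0,0,0,0.0466,0.2228,0,0,0,0,0.0466,0.2228,0,0,0,0]' >/dev/null
python3 -m handwheel '[0.0466,0.2228,0,0,0,0,0.0466,0.2228,0,0,0,0,0.0466,0.2228,0,0,0,0,0.0466,0.2228,0,0,0,0,0.0466,0.2228,0,0,0,0]' >/dev/null
python3 -m handwheel '[0,0,-0.2,0,0,0,0,0,-0.2,0,0,0,0,0,0,0,0,0,0,0,0,0,0,0]' |grep -E "eef|contact|open"
python3 to.py 542 151.2 127 87
```

```text
eef_pos: [0.4381, -0.3514, 0.0621]
contact_force: [-0.2, -0.0, 0.4]
opening: 0.246
eef_pos: [0.4376, -0.3511, 0.2315]
contact_force: [0.3, -0.6, -0.1]
opening: 0.246
eef_pos: [0.5394, 0.1506, 0.1657]
contact_force: [0.2, -0.4, 0.1]
opening: 0.239
t 35.67 pos [539.4 150.6 165.7] yaw 86.9 zax [-0.009 -0.001 -1.   ] D [ 0.0175  0.0041 -0.258 ] rows 1.0 F [ 0.2 -0.4  0.1] open 0.24 grip 40.0
dyaw units 0.0014
```

```bash
python3 -m handwheel '[0,0,-0.06,0,0,0,0,0,-0.06,0,0,0,0,0,0,0,0,0]' | grep -E "eef|contact"
python3 -m handwheel '[0,0,-0.06,0,0,0,0,0,-0.05,0,0,0,0,0,0,0,0,0]' | grep -E "eef|contact"
python3 -m handwheel '[0,0,-0.02,0,0,0,0,0,-0.018,0,0,0,0,0,0,0,0,0]' | grep -E "eef|contact"
python3 -m handwheel '[0,0,0,0,0,0,0,0,0,0,0,0,0,0,0,0,0,0,0,0,0,0,0,0]' 0.5 | grep -E "eef|contact|open"
python3 -m handwheel '[0,0,0.2,0,0,0,0,0,0.25,0,0,0,0,0,0.25,0,0,0]' | grep -E "eef|contact"
python3 to.py 392.2 -348.5 190 87
```

```text
eef_pos: [0.542, 0.1505, 0.1508]
contact_force: [0.4, 1.5, -1.5]
eef_pos: [0.5417, 0.1508, 0.1337]
contact_force: [1.0, 1.3, -0.2]
eef_pos: [0.5419, 0.1507, 0.1289]
contact_force: [1.1, 0.2, -0.2]
eef_pos: [0.5422, 0.1508, 0.1297]
contact_force: [0.9, -0.1, 0.2]
opening: 0.497
eef_pos: [0.5411, 0.1506, 0.2344]
contact_force: [1.5, -0.3, -0.5]
t 37.0 pos [541.1 150.6 234.4] yaw 86.9 zax [-0.003 -0.    -1.   ] D [-0.9927 -3.3276 -0.2963] rows 13.4 F [ 1.5 -0.3 -0.5] open 0.5 grip 0.0
dyaw units 0.0015
```

```bash
python3 -m handwheel '[-0.0662,-0.2218,-0.02,0,0,0,-0.0662,-0.2218,-0.02,0,0,0,-0.0662,-0.2218,-0.02,0,0,0,-0.0662,-0.2218,-0.02,0,0,0,-0.0662,-0.2218,-0.02,0,0,0]' >/dev/null
python3 -m handwheel '[-0.0662,-0.2218,-0.02,0,0,0,-0.0662,-0.2218,-0.02,0,0,0,-0.0662,-0.2218,-0.02,0,0,0,-0.0662,-0.2218,-0.02,0,0,0,-0.0662,-0.2218,-0.02,0,0,0]' >/dev/null
python3 -m handwheel '[-0.0662,-0.2218,-0.02,0,0,0,-0.0662,-0.2218,-0.02,0,0,0,-0.0662,-0.2218,-0.02,0,0,0,-0.0662,-0.2218,-0.02,0,0,0,-0.0662,-0.2218,-0.02,0,0,0]' >/dev/null
python3 -m handwheel '[0,0,0,0,0,0,0,0,0,0,0,0,0,0,0,0,0,0]' >/dev/null
python3 to.py 392.2 -348.5 60 87
```

```text
t 38.5 pos [ 393.1 -347.9  189.3] yaw 86.8 zax [-0.     0.001 -1.   ] D [-0.0057 -0.0039 -0.8623] rows 3.3 F [ 0.3 -0.5  0. ] open 0.5 grip 0.0
dyaw units 0.0019
```

```bash
python3 -m handwheel '[-0.005,-0.0039,-0.23,0,0,0,0,0,-0.23,0,0,0,0,0,-0.23,0,0,0,0,0,-0.172,0,0,0,0,0,0,0,0,0]' >/dev/null
python3 -m handwheel '[0,0,0,0,0,0,0,0,0,0,0,0,0,0,0,0,0,0,0,0,0,0,0,0,0,0,0,0,0,0]' 0 40 | grep -E "eef|contact|open"
python3 -m handwheel '[0,0,0.1,0,0,0,0,0,0.2,0,0,0,0,0,0.24,0,0,0,0,0,0.24,0,0,0,0,0,0.24,0,0,0]' >/dev/null
python3 -m handwheel '[0,0,0.11,0,0,0,0,0,0,0,0,0,0,0,0,0,0,0]' | grep -E "eef|contact|open"
python3 -m handwheel '[0.0463,0.2234,0,0,0,0,0.0463,0.2234,0,0,0,0,0.0463,0.2234,0,0,0,0,0.0463,0.2234,0,0,0,0,0.0463,0.2234,0,0,0,0]' >/dev/null
python3 -m handwheel '[0.0463,0.2234,0,0,0,0,0.0463,0.2234,0,0,0,0,0.0463,0.2234,0,0,0,0,0.0463,0.2234,0,0,0,0,0.0463,0.2234,0,0,0,0]' >/dev/null
python3 -m handwheel '[0.0463,0.2234,0,0,0,0,0.0463,0.2234,0,0,0,0,0.0463,0.2234,0,0,0,0,0.0463,0.2234,0,0,0,0,0.0463,0.2234,0,0,0,0]' >/dev/null
python3 -m handwheel '[0,0,-0.2,0,0,0,0,0,-0.2,0,0,0,0,0,0,0,0,0,0,0,0,0,0,0]' |grep -E "eef|contact|open"
python3 to.py 496.4 154.2 127 87
```

```text
eef_pos: [0.3932, -0.3497, 0.0619]
contact_force: [0.6, -0.2, 0.0]
opening: 0.246
eef_pos: [0.3927, -0.3494, 0.2314]
contact_force: [0.3, 0.5, -0.5]
opening: 0.24
eef_pos: [0.4939, 0.1536, 0.166]
contact_force: [-0.0, 0.3, -0.5]
opening: 0.242
t 41.58 pos [493.9 153.6 166. ] yaw 86.9 zax [-0.008 -0.001 -1.   ] D [ 0.0166  0.0042 -0.26  ] rows 1.0 F [-0.   0.3 -0.5] open 0.24 grip 39.9
dyaw units 0.0014
```

```bash
python3 -m handwheel '[0,0,-0.06,0,0,0,0,0,-0.06,0,0,0,0,0,0,0,0,0]' | grep -E "eef|contact"
python3 -m handwheel '[0,0,-0.06,0,0,0,0,0,-0.05,0,0,0,0,0,0,0,0,0]' | grep -E "eef|contact"
python3 -m handwheel '[0,0,-0.02,0,0,0,0,0,-0.02,0,0,0,0,0,0,0,0,0]' | grep -E "eef|contact"
python3 -m handwheel '[0,0,0,0,0,0,0,0,0,0,0,0,0,0,0,0,0,0,0,0,0,0,0,0]' 0.5 | grep -E "eef|contact|open"
python3 -m handwheel '[0,0,0.2,0,0,0,0,0,0.25,0,0,0,0,0,0.25,0,0,0,0,0,0.1,0,0,0]' | grep -E "eef|contact"
python3 -m handwheel '[0.05,-0.24,0,0,0,0,0.05,-0.24,0,0,0,0,0.05,-0.24,0,0,0,0,0.05,-0.24,0,0,0,0,0.05,-0.24,0,0,0,0]' >/dev/null
python3 -m handwheel '[0.05,-0.24,0,0,0,0,0.05,-0.24,0,0,0,0,0.05,-0.24,0,0,0,0,0.05,-0.24,0,0,0,0,0.05,-0.24,0,0,0,0]' >/dev/null
python3 -m handwheel '[0,0,0,0,0,0,0,0,0,0,0,0]' >/dev/null
python3 to.py 666 -264 250 87
python3 - <<'E'
from h import *
p,d,C=cam("top");X=cloud(d,C)*1000;z=X[...,2]
m=(abs(z-146)<10)&(X[...,1]>120)&(X[...,1]<180)&(X[...,0]>470)&(X[...,0]<655)
n,l,s,ce=cv2.connectedComponentsWithStats(m.astype(np.uint8))
for i in range(1,n):
    if s[i,4]>12:print(s[i,4],np.median(X[l==i],0).round(1))
m=(z>70)&(z<92)&(X[...,0]>462)&(X[...,0]<640)&(X[...,1]>-70)&(X[...,1]<115);print("bed",m.sum())
q,_,S=cam("side");cv2.imwrite("pics/s9.png",cv2.resize(q[90:280,110:380],(800,563)))
m=(z>135)&(z<170)&(X[...,0]>630)&(X[...,0]<700)&(X[...,1]<-200)&(X[...,1]>-300);print("handle",m.sum(),np.median(X[m],0))
E
```

```text
eef_pos: [0.4965, 0.1536, 0.1509]
contact_force: [0.1, 1.2, -1.3]
eef_pos: [0.4961, 0.1538, 0.1337]
contact_force: [0.8, 0.8, 0.0]
eef_pos: [0.4964, 0.1537, 0.1286]
contact_force: [0.2, -0.1, -1.7]
eef_pos: [0.4966, 0.1537, 0.1293]
contact_force: [0.5, -0.8, 0.3]
opening: 0.5
eef_pos: [0.4988, 0.154, 0.2554]
contact_force: [0.6, 0.5, 0.5]
t 44.0 pos [ 571.4 -208.1  248.8] yaw 86.7 zax [-0.  0. -1.] D [ 0.6305 -0.3726  0.0077] rows 2.8 F [0.8 0.4 0.9] open 0.5 grip 0.0
dyaw units 0.0035
46 [632.  143.4 144.4]
43 [586.7 145.4 144.6]
45 [539.8 149.9 144.5]
43 [495.2 153.7 145.2]
bed 21
handle 0 [nan nan nan]
  return _methods._mean(a, axis=axis, dtype=dtype,
  ret = um.true_divide(
```

View pics/s9.png

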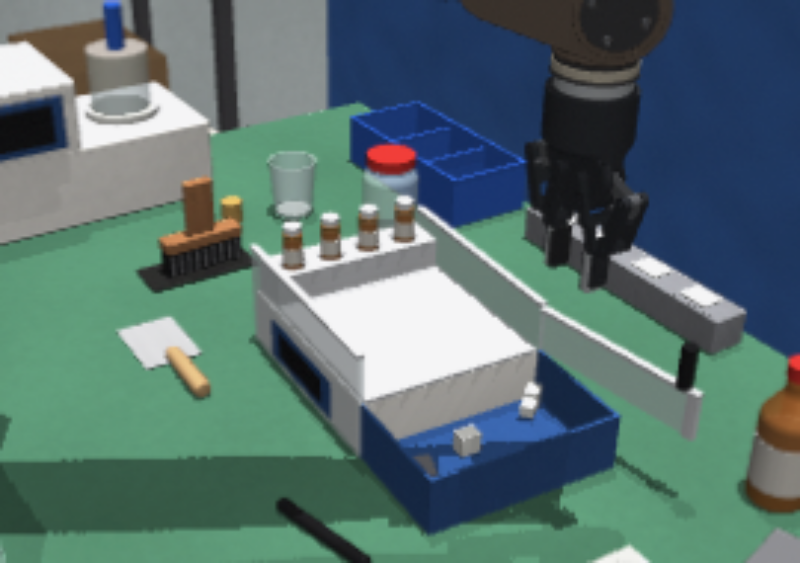

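All four vials are seated, with cap tops at z ≈ 145 mm. The bed is clear, the brush is on its pad, and the door handle is at (687,365). I close the door.

```bash
python3 -m handwheel '[0.2137,-0.1263,0,0,0,0,0.2137,-0.1263,0,0,0,0,0.2137,-0.1263,0,0,0,0,0,0,0,0,0,0]' >/dev/null
python3 -m handwheel '[0,0,-0.24,0,0,0,0,0,-0.24,0,0,0,0,0,-0.23,0,0,0,0,0,0,0,0,0,0,0,0,0,0,0]' | grep -E "eef|contact"
python3 -m handwheel '[0,0,0,0,0,0,0,0,0,0,0,0,0,0,0,0,0,0,0,0,0,0,0,0]' 0 25 | grep -E "eef|contact|open"
python3 - <<'E'
from h import *
c=ctrl.get_state()["eef_pos"][:2]*1000
h=np.array([648.1,-86.]);v=c-h;a0=np.degrees(np.arctan2(v[1],v[0]))%360;r=np.linalg.norm(v);print("ang",a0,"r",r)
P=lambda a:h+180*np.array([np.cos(np.radians(a)),np.sin(np.radians(a))])
A=np.linspace(a0,175.5,13)
for a,b in zip(A,A[1:]):print(((P(b)-P(a))/150).round(4))
E
```

```text
eef_pos: [0.6665, -0.2608, 0.1405]
contact_force: [0.4, -0.9, 1.1]
eef_pos: [0.6695, -0.2634, 0.1469]
contact_force: [-0.1, 1.3, 6.1]
opening: 0.173
ang 276.8649923203091 r 178.71341168340012
[-0.1766 -0.0081]
[-0.1758  0.0179]
[-0.1713  0.0435]
[-0.1631  0.0682]
[-0.1513  0.0914]
[-0.1362  0.1127]
[-0.1182  0.1314]
[-0.0976  0.1474]
[-0.0749  0.1601]
[-0.0505  0.1694]
[-0.0251  0.175 ]
[0.0009 0.1768]
```

```bash
python3 -m handwheel '[-0.1766,-0.0081,0,0,0,0,-0.1758,0.0179,0,0,0,0,-0.1713,0.0435,0,0,0,0,-0.1631,0.0682,0,0,0,0]' | grep -E "eef|contact"
python3 -m handwheel '[-0.1513,0.0914,0,0,0,0,-0.1362,0.1127,0,0,0,0,-0.1182,0.1314,0,0,0,0,-0.0976,0.1474,0,0,0,0]' | grep -E "eef|contact"
python3 -m handwheel '[-0.0749,0.1601,0,0,0,0,-0.0505,0.1694,0,0,0,0,-0.0251,0.175,0,0,0,0]' | grep -E "eef|contact"
python3 -m handwheel '[0,0.09,0,0,0,0,0,0.07,0,0,0,0,0,0,0,0,0,0,0,0,0,0,0,0]' | grep -E "eef|contact"
for i in 1 2 3; do python3 -m handwheel '[0,0.01,0,0,0,0,0,0.0,0,0,0,0]' | grep -E "eef|contact"; done
```

```text
eef_pos: [0.5675, -0.2432, 0.1465]
contact_force: [9.3, 12.5, 7.3]
eef_pos: [0.492, -0.1725, 0.1464]
contact_force: [10.1, 2.4, 3.3]
eef_pos: [0.4675, -0.0976, 0.1461]
contact_force: [-0.4, -2.8, 6.1]
eef_pos: [0.4675, -0.0727, 0.1459]
contact_force: [-4.4, -0.0, 10.0]
eef_pos: [0.4676, -0.0718, 0.1459]
contact_force: [-3.8, 1.3, 9.1]
eef_pos: [0.4676, -0.0713, 0.1459]
contact_force: [-4.7, -2.7, 10.1]
eef_pos: [0.4676, -0.0712, 0.1459]
contact_force: [-5.2, -8.3, 8.3]
```

```bash
python3 -m handwheel '[0,0,0,0,0,0,0,0,0,0,0,0,0,0,0,0,0,0,0,0,0,0,0,0]' 0.35 | grep -E "eef|contact|open"
python3 -m handwheel '[0,0,0.1,0,0,0,0,0,0.24,0,0,0,0,0,0.24,0,0,0,0,0,0.24,0,0,0,0,0,0.1,0,0,0]' | grep -E "eef|contact"
python3 -m handwheel '[0.05,0.24,0,0,0,0,0.05,0.24,0,0,0,0,0.05,0.24,0,0,0,0,0.05,0.24,0,0,0,0,0,0.24,0,0,0,0]' >/dev/null
python3 -m handwheel '[0,0.24,0,0,0,0,0,0.24,0,0,0,0,0,0.24,0,0,0,0,0,0.24,0,0,0,0,0,0.2,0,0,0,0]' | grep -E "eef|contact"
python3 - <<'E'
from h import *
p,d,C=cam("top");X=cloud(d,C)*1000;z=X[...,2]
m=(abs(z-117)<5)&(X[...,0]>470)&(X[...,0]<640)&(X[...,1]<-50)&(X[...,1]>-115);P=X[m]
b=np.polyfit(P[:,0],P[:,1],1);print("door slope deg",np.degrees(np.arctan(b[0])),"y at 649,470",np.polyval(b,[649,470]))
m=(z>135)&(z<165)&(X[...,0]>440)&(X[...,0]<500)&(X[...,1]<-40)&(X[...,1]>-120);print("handle",m.sum(),np.median(X[m],0))
for x in ((.64,.68),(.44,.475)):
    m=(abs(z-118)<6)&(X[...,0]>x[0]*1000)&(X[...,0]<x[1]*1000)&(X[...,1]>-60)&(X[...,1]<120);Q=X[m];print("guard",np.degrees(np.arctan(np.polyfit(Q[:,1],Q[:,0],1)[0])),len(Q))
cv2.imwrite("pics/t10.png",cv2.resize(p[110:270,150:400],(800,512)))
E
```

```text
eef_pos: [0.4665, -0.068, 0.1426]
contact_force: [0.1, 0.1, -0.4]
opening: 0.352
eef_pos: [0.4683, -0.0686, 0.2862]
contact_force: [1.2, -0.0, 0.8]
eef_pos: [0.4959, 0.2884, 0.2801]
contact_force: [0.1, -0.2, -0.7]
door slope deg -4.136206776708552 y at 649,470 [-84.95495324 -72.01037231]
handle 32 [469.53382134 -70.99469751 158.29438556]
guard 4.114013393865376 191
guard 4.199935753886391 191
```

View pics/t10.png

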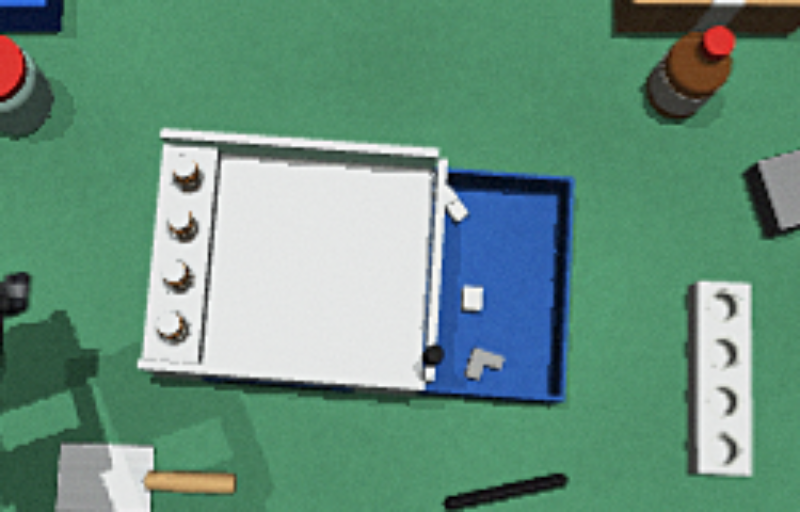

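The door is shut across the bed's front edge, its 4.1° slope matching the guards. The bed is empty, the three pieces are in the tray, the four vials are in the block and the rack is empty, so I hand in.

```bash
python3 -c "
from plant import ctrl
print(ctrl.get_state()['contact_force'],ctrl.sign_off())"
```

```text
the job is handed in; nothing more can be done
[-0.92537664  0.5628337  -0.44272668] None
```

The job is done and handed in: all three scrap pieces were swept into the tray, the brush is back on its pad, all four vials are fully down in the block, and the door was closed last; in the second sweep one piece briefly jammed the brush at about 75–80 N at the wrist (limit 120 N).

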